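# Contact-check three sensors and close their transit case

## Task

Take the probe from its stand and touch its tip squarely onto the middle of the brass contact of the red sensor, then the yellow, then the blue, each time pressing gently until the spring contact gives a few millimetres (about 6 N, never as much as 15 N) and holding it there for half a second. Then hang the probe back in the stand's fork and fold the case shut: first the plain flap, then the orange-edged flap over it, both fully down. Do not disturb the other things on the bench.

Things in the scene. Friction and masses are not known exactly. Their poses are not given: they have to be found in the camera images.
- probe: Contact probe, 166 mm long. Origin at the end of its tip, z runs from tip to handle: steel rod 10 mm across with round brass end (z 0 to 72 mm), black square collar 50 x 50 mm (z 72 to 80), green square handle 28 x 28 mm (z 80 to 166; grip at about z 135). It starts hanging upright, tip down, in the stand, sides parallel to the stand's.
- probe_tip (a point): The end of the probe's tip, the same point and axes as probe.
- stand: Fixed blue stand with an aluminium fork, base 110 x 90 mm, origin under the fork's middle. Two level prongs along its x, tops at z 100 mm, leave a 20 mm wide slot open to -x (back post at x 36 to 52 mm). The probe's collar lies on the prongs, between 7 mm high lips at y +-30, x -34 and x +48 mm; the rod hangs in the slot.
- stand_rest (a point): Where the probe's tip end is when the probe hangs in the stand with its collar on the prongs: 28 mm above the table, middle of the slot.
- case: Fixed open grey transit case, outside 150 (x) x 210 (y) x 90 mm high, walls 6 mm, floor 8 mm; origin under its middle. Holds the three sensors side by side along y, 66 mm apart, in any colour order. A hinged flap stands open on each y side.
- red_sensor: Fixed red sensor in the case, round base 58 mm across and 22 mm high, origin under it. On it sits a red head, 34 mm across, whose axis leans 0.5 rad from upright towards the sensor's own -x.
- red_mouth (a point): Centre of the flat end face of the red sensor's leaning head; z points out along the head's axis. From it stands a flat-ended brass contact, 20 mm across, on that axis. Its end stands 14 to 26 mm above this point, different and unknown for each sensor; it gives along the axis on a spring of 0.9 N per mm and is at its stop after 13 mm.
- yellow_sensor: Fixed yellow sensor in the case, round base 58 mm across and 22 mm high, origin under it. On it sits a yellow head, 34 mm across, whose axis leans 0.5 rad from upright towards the sensor's own -x.
- yellow_mouth (a point): Centre of the flat end face of the yellow sensor's leaning head; z points out along the head's axis. From it stands a flat-ended brass contact, 20 mm across, on that axis. Its end stands 14 to 26 mm above this point, different and unknown for each sensor; it gives along the axis on a spring of 0.9 N per mm and is at its stop after 13 mm.
- blue_sensor: Fixed blue sensor in the case, round base 58 mm across and 22 mm high, origin under it. On it sits a blue head, 34 mm across, whose axis leans 0.5 rad from upright towards the sensor's own -x.
- blue_mouth (a point): Centre of the flat end face of the blue sensor's leaning head; z points out along the head's axis. From it stands a flat-ended brass contact, 20 mm across, on that axis. Its end stands 14 to 26 mm above this point, different and unknown for each sensor; it gives along the axis on a spring of 0.9 N per mm and is at its stop after 13 mm.
- flap_plain (a joint): Plain grey flap, hinged on the top of the case's +y wall, plate 150 (along x) x 105 mm, 4 mm thick, lightly stiff hinge (2 N at the edge moves it; stays where left). 0 = shut, level over the case; grows as it opens, about 1.9 at the start (leaning outward).
- flap_plain_hinge (a point): Middle of the plain flap's hinge line, 90 mm above the table.
- flap_plain_edge (a point): Middle of the plain flap's free edge, 105 mm from the hinge.
- flap_striped (a joint): Grey flap with an orange band along its free edge, hinged on the top of the case's -y wall, plate 150 x 115 mm, 4 mm thick; lightly stiff hinge. 0 = shut, its orange edge lying over the plain flap; grows as it opens, about 1.9 at the start (leaning outward).
- flap_striped_hinge (a point): Middle of the striped flap's hinge line, 95 mm above the table.
- flap_striped_edge (a point): Middle of the striped flap's free edge, 115 mm from the hinge.
- mouse: Black computer mouse, about 100 x 60 x 35 mm high, loose on the table; bystander.
- foam: Pink foam block 60 x 90 x 45 mm, loose; bystander.
- screwdriver: Screwdriver 170 mm long lying on the table, loose; bystander.
- bottle: Amber bottle, 56 mm across, 130 mm high, loose; bystander.
- partbox: Clear parts box with a blue lid, 94 x 134 x 47 mm, loose; bystander.
There are look-alikes about, which are no part of the job. Of the things shaped like the probe, the steel one is meant.

How it is judged:
On the way, in this order (a step that is already met when the one before it is completed fails the run):
1. probe tip presses the red sensor's contact squarely (over 2.5 N for 0.25 s, within 8 mm of its axis each way, within 0.2 rad) (contact force between probe and red_sensor above 2.5 N and angle between the z axis of probe_tip and the z axis of red_mouth, either way round below 0.2 rad and z of probe_tip in the frame of red_mouth above 0 m and x of probe_tip in the frame of red_mouth between -0.008 and 0.008 m and y of probe_tip in the frame of red_mouth between -0.008 and 0.008 m), for 0.25 s.
2. probe tip presses the yellow sensor's contact squarely (over 2.5 N for 0.25 s, within 8 mm of its axis each way, within 0.2 rad) (contact force between probe and yellow_sensor above 2.5 N and angle between the z axis of probe_tip and the z axis of yellow_mouth, either way round below 0.2 rad and z of probe_tip in the frame of yellow_mouth above 0 m and x of probe_tip in the frame of yellow_mouth between -0.008 and 0.008 m and y of probe_tip in the frame of yellow_mouth between -0.008 and 0.008 m), for 0.25 s.
3. probe tip presses the blue sensor's contact squarely (over 2.5 N for 0.25 s, within 8 mm of its axis each way, within 0.2 rad) (contact force between probe and blue_sensor above 2.5 N and angle between the z axis of probe_tip and the z axis of blue_mouth, either way round below 0.2 rad and z of probe_tip in the frame of blue_mouth above 0 m and x of probe_tip in the frame of blue_mouth between -0.008 and 0.008 m and y of probe_tip in the frame of blue_mouth between -0.008 and 0.008 m), for 0.25 s.
4. probe hangs upright in the stand's fork again, let go (horizontal distance between probe_tip and stand_rest below 0.018 m and z of probe_tip in the frame of stand_rest between -0.004 and 0.004 m and angle between probe's own z axis and vertical below 0.12 rad and linear speed of probe below 0.03 m/s and contact force between the fingers and probe below 0.1 N), for 0.2 s.
5. plain flap shut (value of joint flap_plain below 0.1 rad), for 0.1 s.
6. orange-edged flap shut over it (value of joint flap_striped below 0.1 rad), for 0.1 s.
At the end, for the whole second after the job is handed in: The probe hangs at rest upright in the stand (tip within 18 mm sideways and 4 mm in height of its resting point, tilt under 0.12 rad), both flaps are within 0.1 rad of shut, and no bystander (mouse, foam, screwdriver, bottle, parts box) has moved 30 mm (horizontal distance between probe_tip and stand_rest below 0.018 m and z of probe_tip in the frame of stand_rest between -0.004 and 0.004 m and angle between probe's own z axis and vertical below 0.12 rad and linear speed of probe below 0.03 m/s and value of joint each of flap_plain, flap_striped below 0.1 rad and distance of each of mouse, foam, screwdriver, bottle, partbox from where it was at the start of the episode below 0.03 m); the robot touches nothing.
It fails at once if the probe presses the red sensor with 15 N or more (contact force between probe and red_sensor above 15 N).
It fails at once if the probe presses the yellow sensor with 15 N or more (contact force between probe and yellow_sensor above 15 N).
It fails at once if the probe presses the blue sensor with 15 N or more (contact force between probe and blue_sensor above 15 N).
It fails at once if a bystander is moved more than 30 mm (distance of any of mouse, foam, screwdriver, bottle, partbox from where it was at the start of the episode above 0.03 m).
It also fails if it takes over 72 s, if anything falls off the work surface, if the arm or the gripper's body presses on something with over 40 N, if the wrist force passes 120 N, or if a joint passes its speed limit or range.

## Robot

A 6-joint arm with a two-finger parallel gripper is mounted at the origin on the work surface. World frame = base frame: x ahead of the robot, y to its left, z up, the work surface at z = 0. Lengths are in m, angles in rad, forces in N, time in s.
With the tool pointing down it reaches from about 0.35 to 0.775 m from the base axis. Payload 5.5 kg.
Tool frame: the origin (TCP) lies midway between the tips of the shut fingers; the grasp point (between the pads) lies 19 mm behind it; z points along the fingers, y is the line along which they close (so a half turn about z gives the same grasp; the last joint's range is limited). The gripper opens to 85 mm and grips with 20 to 120 N. Pads are 22 mm wide; open, the fingers measure 114 mm over their backs; the gripper's body (76 mm by 85 mm) begins 54 mm behind the grasp point. The pads swing forward as they close: fully open they stand 13 mm farther back than shut.
Start: joints at [-1.381, 0.313, 0.046, 1.304, 0, 1.431], TCP at [0.186, -0.544, 0.231] pointing down, gripper open.
Joint ranges: [-2.76, 2.76], [-0.86, 1.69], [-1.03, 1.26], [-2.2, 2.34], [-1.47, 1.5], [-3.14, 3.14]. Speed limits (rad/s): [2.57, 2.57, 3.14, 3.14, 3.14, 3.14].

## Interface

Orientations are given as a unit quaternion [w, x, y, z].
In Python, from workcell import get_state, read_camera, camera_info, hand_in, recognise gives the robot as it stands.
- The arm moves only by the tool arm_command, never from a script. Its argument "moves" is one flat list of numbers, 7 for each row, row after row: the opening, from -1 (shut) to 1 (fully open), then the shift along the tool's x, y, z in mm, then the turn, a rotation vector about the tool's x, y, z in rad. A call has 1 to 8 rows; each row shifts and turns the commanded pose from where the row before left it, along the tool's axes as they then stand; what a row does not reach is not made up. A row lasts 1/8 s, in which the tool goes at most 62.5 mm and 10.7 degrees, less where a joint would pass 70% of its speed; a pose out of reach is approached as far as the arm can. A call with a gripper value outside its range is refused whole. The fingers move at their own pace and stop on an object; "newtons" is the grip in N (left out, the last holds). Time passes only in rows, so rows that do not move let the fingers close. It gives the time, the measured TCP pose, the force, the opening and the grip force at its end, in the units of the state.
- get_state(): the state, without advancing time (a new reading comes with each control period).
- read_camera(name): name is "scene" or "side" or "wrist"; returns (picture, depth): 400x640x3 uint8, blue, green, red; 400x640 float32, m along the optical axis (not along the pixel's ray), 0 where there is no reading.
- camera_info(name): a dict with "fovy" (degrees; the focal length in pixels is half the picture's height over the tangent of half this angle, whatever the lens; pixels are square), "cx", "cy" (the principal point, pixels), "eye" and "orientation" of the camera in the world; the wrist camera has in their place "tool_from_camera" (4x4, takes a point from camera to tool coordinates, whose origin is the TCP and whose axes are the flange's). Camera axes: x right, y down, z forward; pixel columns grow to the right and rows downward; lengths in m; the calibration is good to about 2 mm. A picture is of the moment at which its call begins: read the wrist's pose just before it. camera_info takes no time and is no camera call.
- hand_in(): hands the job in; it is judged then, once.
Trained networks look in the newest picture that a camera, given by its name, has taken for a name from the list of things; names that differ only in an ending like _2 or _b are one class to them, and where a whole thing is asked for, a point or a joint stands for the part that bears it (a point fixed in the world has none). Each returns a list of dicts, best first, with "confidence" (0 to 1); they miss things now and then, are a little off and sometimes report something else, mostly with a low value. They report only what shows in the picture. A call takes as long as a camera call. They do not tell look-alikes from the thing itself.
- recognise(camera, label): "point" ([column, row] in pixels, amid what is visible of it).
The state is a dict: "clock": time; "joint_pos": joint angles; "qvel": joint speeds; "tau": joint torques, N m; "tcp_pos": TCP position; "orientation": TCP orientation; "wrist_force": force on the tool from outside, world axes, zero at the start; "ft_torque": the same for the moment, N m; "finger_gap": finger opening in m; "grip_force": force on a finger pad.
Only numpy, scipy, OpenCV 4.12 (cv2) and the standard library are available. Lean on these libraries where they do the work, as an engineer would, in place of code of your own. Each camera call takes 0.05 s, during which the arm holds its last target. There are 200 camera calls.

## Working session

There is one attempt and no reset: what is moved stays moved. The work goes in short steps, Python scripts to look and compute and a tool call to move; the robot and the scene stay as the last step left them, time stands still between calls to the robot, and variables do not carry over. Pictures are saved under pics/ and viewed, at most 10 in all, crops included, and the job is handed in when it is done.

Besides the shell and the picture viewer there is one more tool, called as name(argument=value, ...), one argument or row to a line, values as JSON. arm_command: Moves the arm, as the interface text tells. Its arguments: {"type":"object","properties":{"moves":{"type":"array"},"newtons":{"type":"number"}},"required":["moves"]}

```bash
mkdir -p pics; cat > h.py <<'E'
import numpy as np, cv2
from scipy.spatial.transform import Rotation as R
from workcell import *
def q2R(q): return R.from_quat([q[1],q[2],q[3],q[0]]).as_matrix()
def cam(name):
    s=get_state(); im,d=read_camera(name); i=camera_info(name)
    f=200/np.tan(np.radians(i["fovy"])/2)
    if name=="wrist":
        T=np.eye(4);T[:3,:3]=q2R(s["orientation"]);T[:3,3]=s["tcp_pos"]; T=T@np.array(i["tool_from_camera"])
    else:
        T=np.eye(4);T[:3,3]=i["eye"]; o=np.array(i["orientation"]); T[:3,:3]=q2R(o) if o.size==4 else o
    return im,d,dict(f=f,cx=i["cx"],cy=i["cy"],T=T)
def cloud(d,c):
    v,u=np.mgrid[:d.shape[0],:d.shape[1]]
    p=np.stack([(u-c["cx"])/c["f"]*d,(v-c["cy"])/c["f"]*d,d],-1)
    return p@c["T"][:3,:3].T+c["T"][:3,3]
def proj(p,c):
    q=(np.asarray(p)-c["T"][:3,3])@c["T"][:3,:3]
    return np.stack([q[...,0]/q[...,2]*c["f"]+c["cx"],q[...,1]/q[...,2]*c["f"]+c["cy"]],-1)
E
cat > a.py <<'E'
from h import *
np.set_printoptions(precision=3,suppress=True)
print(get_state()); 
for n in ["scene","side"]:
    print(camera_info(n))
    im,d,c=cam(n); P=cloud(d,c); cv2.imwrite(f"pics/{n}0.png",im); np.savez(f"{n}0.npz",im=im,d=d,P=P,**c)
    for l in ["probe","stand","red_sensor","yellow_sensor","blue_sensor","case","flap_plain","flap_striped","bottle","foam","mouse","screwdriver","partbox"]:
        for r in recognise(n,l)[:3]:
            u,v=np.round(r["point"]).astype(int); print(n,l,round(r["confidence"],2),(u,v),P[v,u])
print(camera_info("wrist"))
E
python3 a.py
```

```text
{'clock': 0.0, 'joint_pos': array([-1.381,  0.314,  0.045,  1.304,  0.   ,  1.431]), 'qvel': array([ 0.   ,  0.002, -0.001, -0.001,  0.001, -0.   ]), 'tau': array([  0.001, -48.063,  29.853,   0.019,  -0.   ,  -0.   ]), 'tcp_pos': array([ 0.186, -0.543,  0.23 ]), 'orientation': array([-0.001,  0.986,  0.164, -0.   ]), 'wrist_force': array([-0.127, -0.71 ,  0.304]), 'ft_torque': array([ 0.009, -0.012,  0.057]), 'grip_force': 0.0, 'finger_gap': 0.08550521331375725}
{'fovy': 44.24099180349944, 'cx': 328.2950245765789, 'cy': 203.65170879652442, 'eye': array([1.438, 0.213, 0.992]), 'orientation': array([-0.243,  0.541,  0.736, -0.324])}
scene probe 0.93 (np.int64(271), np.int64(199)) [ 0.556 -0.211  0.131]
scene probe 0.85 (np.int64(228), np.int64(165)) [ 0.478 -0.37   0.149]
scene probe 0.67 (np.int64(253), np.int64(274)) [ 0.74  -0.191  0.044]
scene stand 0.56 (np.int64(235), np.int64(196)) [ 0.51  -0.345  0.067]
scene stand 0.22 (np.int64(228), np.int64(169)) [ 0.48  -0.371  0.136]
scene red_sensor 0.72 (np.int64(340), np.int64(246)) [ 0.584 -0.012  0.043]
scene yellow_sensor 0.66 (np.
[... 1667 characters left out ...]
0.158]
side flap_striped 0.93 (np.int64(307), np.int64(182)) [ 0.578 -0.077  0.15 ]
side bottle 0.8 (np.int64(312), np.int64(150)) [ 0.637 -0.331  0.088]
side foam 0.59 (np.int64(278), np.int64(186)) [ 0.702 -0.175  0.042]
side mouse 0.92 (np.int64(372), np.int64(208)) [ 0.407 -0.153  0.035]
side screwdriver 0.74 (np.int64(340), np.int64(311)) [0.416 0.217 0.027]
side partbox 0.62 (np.int64(202), np.int64(332)) [0.682 0.359 0.048]
{'fovy': 61.35624393980848, 'cx': 326.17349070312594, 'cy': 197.48208775065683, 'tool_from_camera': array([[-0.   , -0.957, -0.29 ,  0.074],
       [ 1.   , -0.   , -0.001, -0.   ],
       [ 0.001, -0.29 ,  0.957, -0.143],
       [ 0.   ,  0.   ,  0.   ,  1.   ]])}
```

View pics/scene0.png

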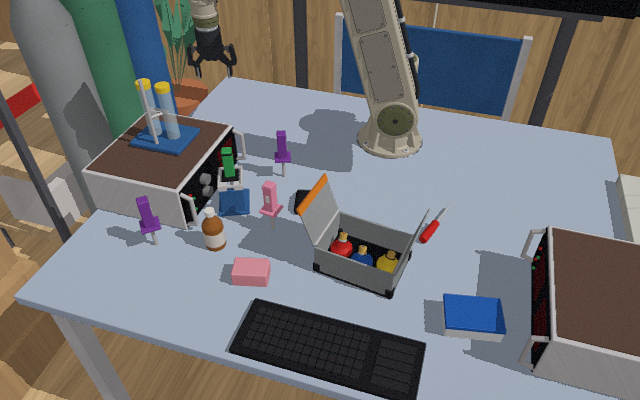

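View pics/side0.png

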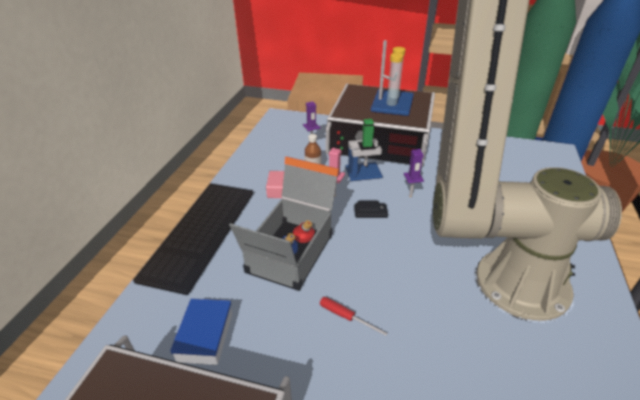

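Candidates in the scene picture: a green-handled probe in the blue stand (228,165), purple ones at (282,147) and (148,215), and a pink one at (270,197). The green one, with its steel rod in the stand, is the match. Next I check it in a crop and measure.

```bash
cat > b.py <<'E'
from h import *
np.set_printoptions(precision=4,suppress=True)
A={n:dict(np.load(n+"0.npz")) for n in ["scene","side"]}
im=A["scene"]["im"]; a=cv2.resize(im[120:230,180:310],None,fx=4,fy=4,interpolation=cv2.INTER_CUBIC)
cv2.imwrite("pics/crop.png",a)
for n in A:
    P=A[n]["P"]; hsv=cv2.cvtColor(A[n]["im"],cv2.COLOR_BGR2HSV); h,s,v=cv2.split(hsv)
    near=(abs(P[...,0]-.48)<.12)&(abs(P[...,1]+.36)<.12)&(P[...,2]>.005)
    g=near&(h>45)&(h<85)&(s>100)&(v>30)
    print(n,"green",g.sum(),P[g].min(0),P[g].max(0))
    for lo,hi in [(.12,.14),(.14,.16),(.16,.18),(.185,.2)]:
        m=g&(P[...,2]>lo)&(P[...,2]<hi)
        if m.sum()>3: print(lo,m.sum(),P[m].min(0),P[m].max(0),cv2.minAreaRect((P[m][:,:2]*1000).astype(np.float32)))
    b=near&(h>95)&(h<125)&(s>90)&(P[...,2]<.06); print("blue",b.sum(),P[b].min(0),P[b].max(0),cv2.minAreaRect((P[b][:,:2]*1000).astype(np.float32)), np.percentile(P[b][:,2],[5,50,95]))
    f=near&(s<80)&(P[...,2]>.09)&(P[...,2]<.115); print("fork",f.sum(),cv2.minAreaRect((P[f][:,:2]*1000).astype(np.float32)))
    # case
    c=(abs(P[...,0]-.57)<.13)&(abs(P[...,1]-.05)<.15)&(P[...,2]>.082)&(P[...,2]<.094)
    print("case rim",c.sum(),cv2.minAreaRect((P[c][:,:2]*1000).astype(np.float32)))
    box=(abs(P[...,0]-.57)<.1)&(abs(P[...,1]-.05)<.12)&(P[...,2]<.13)&(P[...,2]>.02)
    for nm,hl,hh in [("red",172,8),("yellow",22,32),("blue",95,125),("brass",9,21)]:
        hm=(h>hl)|(h<hh) if hl>hh else (h>hl)&(h<hh)
        m=box&hm&(s>110)&(v>40)
        if m.sum()>5: print(nm,m.sum(),np.median(P[m],0),P[m].min(0),P[m].max(0))
E
python3 b.py
```

```text
scene green 341 [ 0.3755 -0.4485  0.0287] [ 0.5701 -0.3557  0.1989]
0.12 58 [ 0.3755 -0.4463  0.1206] [ 0.4887 -0.3562  0.1398] ((426.5755615234375, -399.9132080078125), (135.08816528320312, 28.18733787536621), 30.488359451293945)
0.14 65 [ 0.4501 -0.3834  0.1401] [ 0.4858 -0.3557  0.1598] ((471.8364562988281, -365.6386413574219), (22.912315368652344, 37.24037551879883), 64.60393524169922)
0.16 65 [ 0.4588 -0.3878  0.1602] [ 0.4893 -0.3561  0.18  ] ((476.49273681640625, -369.18341064453125), (22.324626922607422, 29.692787170410156), 35.71841812133789)
0.185 86 [ 0.452  -0.3931  0.1853] [ 0.4858 -0.3561  0.1989] ((467.9827575683594, -375.0816955566406), (33.395938873291016, 27.66227149963379), 25.155517578125)
blue 571 [ 0.4103 -0.4491  0.0051] [ 0.5624 -0.3087  0.0598] ((478.9072570800781, -397.1207275390625), (124.75900268554688, 148.00567626953125), 19.476844787597656) [0.0073 0.0208 0.0566]
fork 609 ((500.1413269042969, -385.3689270019531), (127.2591552734375, 199.84371948242188), 89.93287658691406)
case rim 755 ((591.221923828125, 51.633331298828125), (212.3994598388672, 157.1113
[... 1020 characters left out ...]
90625, 26.185447692871094), 32.30490493774414)
blue 482 [ 0.4091 -0.4245  0.005 ] [ 0.5331 -0.3114  0.0598] ((471.7164001464844, -369.1418762207031), (106.2388916015625, 89.42817687988281), 23.67129898071289) [0.0073 0.0121 0.0471]
fork 640 ((504.1459045410156, -387.4334716796875), (133.57077026367188, 192.62779235839844), 89.35708618164062)
case rim 617 ((591.9979248046875, 55.253013610839844), (213.34141540527344, 151.83180236816406), 82.11383056640625)
red 225 [0.5697 0.0031 0.034 ] [ 0.5444 -0.0269  0.0201] [0.6005 0.0193 0.0561]
blue 34 [0.5763 0.0518 0.0313] [0.5728 0.0354 0.0212] [0.582  0.0623 0.0362]
brass 77 [ 0.5665 -0.0016  0.064 ] [ 0.5512 -0.0372  0.0271] [0.5945 0.0602 0.0706]
```

View pics/crop.png

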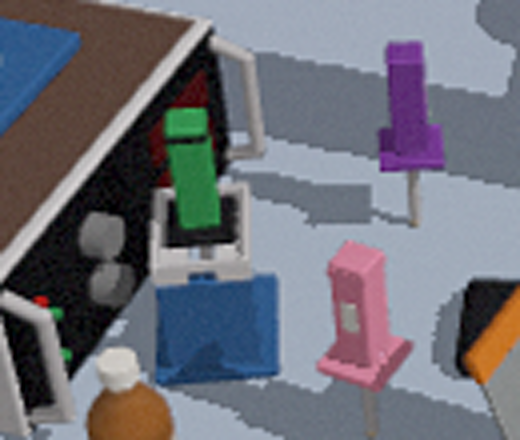

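The crop shows the green-handled probe with black collar hanging in the blue stand's fork. The purple and pink ones stand free with no stand, so the green one is the choice. Now a move planner and a clearance check.

```bash
cat >> h.py <<'E'
def down(yaw):  # tool z down, tool x at heading yaw (deg)
    a=np.radians(yaw); return np.array([[np.cos(a),np.sin(a),0],[np.sin(a),-np.cos(a),0],[0,0,-1.]]).copy()
def plan(p,Rm,s=None):
    """Total tool-frame shift (mm) and rotation vector; shift given in current tool axes and in goal axes"""
    s=s or get_state(); R0=q2R(s["orientation"]); d=(np.array(p)-s["tcp_pos"])*1000
    return dict(shift_now=R0.T@d, rot=R.from_matrix(R0.T@Rm).as_rotvec(), shift_goal=Rm.T@d)
E
python3 - <<'E'
from h import *
np.set_printoptions(precision=4,suppress=True)
P=np.concatenate([np.load(n+"0.npz")["P"].reshape(-1,3) for n in["scene","side"]])
m=(P[:,2]>.09)&(P[:,1]<-.2)&(P[:,0]>.1)&(P[:,0]<.75)&(P[:,1]>-.7)
H={}
for x,y,z in P[m]:
    k=(int(x//.04),int(y//.04)); H[k]=max(H.get(k,0),z)
print("     y:",[round(j*.04,2) for j in range(-17,-4)])
for i in range(3,19): print(round(i*.04,2),[round(H.get((i,j),0),2) for j in range(-17,-4)])
print(plan([.467,-.370,.35],down(23.7)))
E
```

```text
y: [-0.68, -0.64, -0.6, -0.56, -0.52, -0.48, -0.44, -0.4, -0.36, -0.32, -0.28, -0.24, -0.2]
0.12 [0, 0, 0, np.float64(0.47), np.float64(0.47), np.float64(0.33), 0, 0, 0, 0, 0, 0, 0]
0.16 [0, np.float64(0.35), np.float64(0.41), np.float64(0.41), np.float64(0.49), np.float64(0.35), 0, 0, 0, 0, 0, 0, 0]
0.2 [0, np.float64(0.35), np.float64(0.49), np.float64(0.5), np.float64(0.49), 0, 0, 0, 0, 0, 0, 0, 0]
0.24 [0, 0, 0, np.float64(0.14), 0, 0, 0, 0, 0, 0, 0, 0, 0]
0.28 [np.float64(0.15), np.float64(0.15), np.float64(0.15), np.float64(0.15), np.float64(0.15), np.float64(0.15), np.float64(0.14), 0, 0, np.float64(0.17), np.float64(0.17), 0, 0]
0.32 [np.float64(0.17), np.float64(0.17), np.float64(0.17), np.float64(0.17), np.float64(0.15), np.float64(0.15), np.float64(0.13), 0, 0, np.float64(0.17), np.float64(0.17), 0, 0]
0.36 [np.float64(0.17), np.float64(0.17), np.float64(0.17), np.float64(0.17), np.float64(0.17), np.float64(0.15), np.float64(0.12), 0, 0, 0, 0, 0, 0]
0.4 [np.float64(0.34), np.float64(0.34), np.float64(0.34), np.float64(0.34), np.float64(0.17), np.float64(0.15), np.float64(0
[... 599 characters left out ...]
 np.float64(0.17), 0]
0.56 [np.float64(0.15), np.float64(0.15), np.float64(0.15), np.float64(0.15), np.float64(0.15), np.float64(0.15), np.float64(0.11), 0, 0, 0, 0, 0, 0]
0.6 [np.float64(0.15), np.float64(0.15), np.float64(0.15), np.float64(0.15), np.float64(0.15), np.float64(0.15), np.float64(0.14), np.float64(0.13), np.float64(0.13), 0, 0, 0, 0]
0.64 [0, 0, 0, 0, np.float64(0.17), 0, 0, np.float64(0.13), np.float64(0.14), 0, 0, 0, 0]
0.68 [0, 0, 0, 0, np.float64(0.17), 0, 0, 0, 0, 0, 0, 0, 0]
0.72 [0, 0, 0, 0, 0, 0, 0, 0, 0, 0, 0, 0, 0]
{'shift_now': array([ 322.0192,  -73.7429, -118.6717]), 'rot': array([ 0.0002,  0.    , -0.0838]), 'shift_goal': array([ 327.0642,  -46.5397, -118.6609])}
```

arm_command(
  moves=[1,20,0,-55,0,0,0,1,50,-12,-25,0,0,-0.02,1,50,-12,-20,0,0,-0.02,1,50,-12,-19,0,0,-0.02,1,50,-13,0,0,0,-0.02,1,50,-12,0,0,0,0,1,52,-8,0,0,0,0,1,0,0,0,0,0,0],
  newtons=40,
)

```text
clock: 2.4
tcp_pos: [0.4631, -0.36, 0.3499]
orientation: [-0.0, 0.979, 0.206, 0.0]
wrist_force: [0.5, -0.6, 0.8]
finger_gap: 0.0851
grip_force: 0.0
```

```bash
python3 - <<'E'
from h import *
np.set_printoptions(precision=4,suppress=True)
im,d,c=cam("wrist"); P=cloud(d,c); cv2.imwrite("pics/w1.png",im); np.savez("w1.npz",im=im,d=d,P=P,**c)
s=get_state(); print(s["tcp_pos"],s["orientation"],s["wrist_force"])
h,sa,v=cv2.split(cv2.cvtColor(im,cv2.COLOR_BGR2HSV))
g=(h>45)&(h<85)&(sa>100)&(v>30)&(np.linalg.norm(P[...,:2]-[.467,-.37],axis=-1)<.06)
print(g.sum(),P[g].min(0),P[g].max(0))
t=g&(P[...,2]>.185); print("top",t.sum(),np.median(P[t],0),cv2.minAreaRect((P[t][:,:2]*1000).astype(np.float32)))
f=(P[...,2]>.09)&(P[...,2]<.115)&(np.linalg.norm(P[...,:2]-[.467,-.37],axis=-1)<.09)&(sa<80)
print("fork",f.sum(),cv2.minAreaRect((P[f][:,:2]*1000).astype(np.float32)))
E
```

```text
[ 0.4618 -0.3612  0.35  ] [-0.0001  0.9787  0.2052 -0.0002] [-0.3335 -0.1904 -0.1102]
1244 [ 0.4397 -0.4131  0.1062] [ 0.4849 -0.357   0.4146]
top 899 [ 0.4685 -0.3743  0.1941] ((472.3619689941406, -385.46038818359375), (28.02890396118164, 50.884498596191406), 24.872236251831055)
fork 3363 ((474.1022033691406, -384.72137451171875), (124.74105072021484, 108.70028686523438), 89.69192504882812)
```

View pics/w1.png

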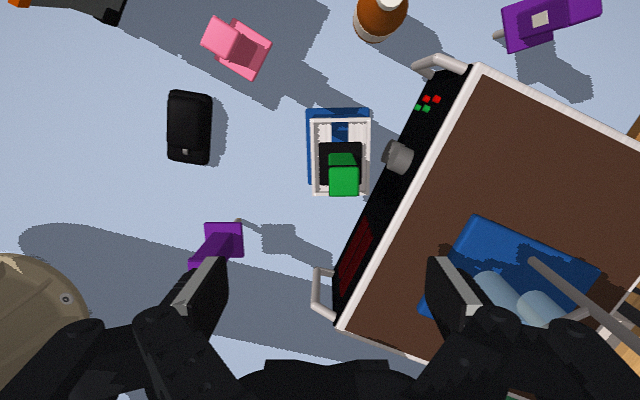

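The wrist view shows the green handle at (343,175) over the black collar, lying within the fork's pale lips at (341,155). The stand is aligned with the tool's axes. I refine the handle and fork centres.

```bash
python3 - <<'E'
from h import *
np.set_printoptions(precision=4,suppress=True)
z=np.load("w1.npz"); im,P=z["im"],z["P"]
h,sa,v=cv2.split(cv2.cvtColor(im,cv2.COLOR_BGR2HSV))
near=np.linalg.norm(P[...,:2]-[.467,-.37],axis=-1)<.09
def ext(m,name):
    n,l,st,_=cv2.connectedComponentsWithStats(m.astype(np.uint8)); k=1+np.argmax(st[1:,4]); m=cv2.erode((l==k).astype(np.uint8),np.ones((2,2)))>0 if name=="top" else l==k
    p=P[m][:,:2]*1000; r=cv2.minAreaRect(p.astype(np.float32)); a=np.radians(24); B=np.array([[np.cos(a),-np.sin(a)],[np.sin(a),np.cos(a)]])
    q=p@B; lo,hi=np.percentile(q,[.7,99.3],axis=0); print(name,m.sum(),np.median(P[m][:,2]),r,"ext",hi-lo,"centre",B@((lo+hi)/2))
ext(near&(h>45)&(h<85)&(sa>100)&(v>30)&(P[...,2]>.188)&(P[...,2]<.2),"top")
ext(near&(v>110)&(sa<70)&(P[...,2]>.092)&(P[...,2]<.115),"fork")
ext(near&(v<60)&(sa<120)&(P[...,2]>.1)&(P[...,2]<.115),"collar")
ext(near&(h>95)&(h<125)&(sa>90)&(P[...,2]<.03),"base")
print(plan([.4675,-.3705,.144],down(24)))
E
```

```text
top 822 0.19416733674287234 ((467.59625244140625, -375.54571533203125), (27.73300552368164, 26.679786682128906), 23.969165802001953) ext [26.7065 26.5109] centre [ 467.6129 -375.4507]
fork 2061 0.1013100010219451 ((474.09130859375, -371.95172119140625), (89.62503814697266, 68.03880310058594), 24.87489128112793) ext [89.5072 67.8624] centre [ 474.2198 -371.9614]
collar 811 0.10827529045364614 ((467.85614013671875, -374.10333251953125), (49.00233459472656, 49.552921295166016), 25.270721435546875) ext [48.6777 48.9415] centre [ 467.8407 -374.4972]
base 720 0.010174911280357163 ((472.10321044921875, -371.93377685546875), (109.3454818725586, 90.14549255371094), 24.713226318359375) ext [106.7622  89.1106] centre [ 473.346  -370.9617]
{'shift_now': array([  1.5467,  10.8703, 206.0126]), 'rot': array([-0.0002,  0.0003, -0.0056]), 'shift_goal': array([  1.4156,  10.8393, 206.0151])}
```

arm_command(
  moves=[1,0.4,14.7,40,0,0,-0.018,1,0,0,55,0,0,0,1,0,0,55,0,0,0,1,0,0,40,0,0,0,1,0,0,16,0,0,0,1,0,0,0,0,0,0],
  newtons=60,
)

```text
clock: 3.2
tcp_pos: [0.4659, -0.3761, 0.144]
orientation: [-0.0, 0.977, 0.212, -0.0]
wrist_force: [-0.3, -0.8, 0.8]
finger_gap: 0.0852
grip_force: 0.0
```

arm_command(
  moves=[-1,0,0,0,0,0,0,-1,0,0,0,0,0,0,-1,0,0,0,0,0,0,-1,0,0,0,0,0,0,-1,0,0,0,0,0,0,-1,0,0,0,0,0,0],
  newtons=60,
)

```text
clock: 3.95
tcp_pos: [0.4672, -0.3759, 0.1454]
orientation: [0.001, 0.977, 0.212, 0.0]
wrist_force: [-0.7, 1.2, 5.5]
finger_gap: 0.0276
grip_force: 59.8
```

arm_command(
  moves=[-1,0,0,-10,0,0,0,-1,0,0,-45,0,0,0,-1,0,0,-55,0,0,0,-1,0,0,-45,0,0,0.14,-1,0,0,-45,0,0,0.14,-1,0,0,-40,0,0,0.145,-1,0,0,-15,0,0,0.145],
)

```text
clock: 4.82
tcp_pos: [0.467, -0.3759, 0.4024]
orientation: [0.001, 0.997, -0.073, 0.001]
wrist_force: [-0.3, -0.8, -1.6]
finger_gap: 0.0275
grip_force: 59.7
```

arm_command(
  moves=[-1,1,-53,0,0,0,0,-1,1,-54,0,0,0,0,-1,1,-54,0,0,0,0,-1,0,-54,0,0,0,0,-1,0,-54,0,0,0,0,-1,0,-54,0,0,0,0,-1,0,-54,0,0,0,0,-1,0,-54,0,0,0,0],
)

```text
clock: 5.82
tcp_pos: [0.528, 0.0306, 0.3995]
orientation: [-0.009, 0.999, -0.052, 0.0]
wrist_force: [-0.2, -0.3, -2.5]
finger_gap: 0.0276
grip_force: 60.3
```

arm_command(
  moves=[-1,0,0,0,0,0,0,-1,0,0,0,0,0,0],
)

```text
clock: 6.08
tcp_pos: [0.5282, 0.0274, 0.3992]
orientation: [-0.009, 0.998, -0.054, 0.0]
wrist_force: [-0.2, -2.0, -1.4]
finger_gap: 0.0274
grip_force: 60.3
```

```bash
cat > c.py <<'E'
from h import *
import sys
np.set_printoptions(precision=4,suppress=True)
n=sys.argv[1]
im,d,c=cam("wrist"); P=cloud(d,c); cv2.imwrite(f"pics/{n}.png",im); np.savez(n+".npz",im=im,d=d,P=P,**c)
s=get_state(); print(s["tcp_pos"],s["orientation"],s["wrist_force"],s["finger_gap"],c["T"][:3,3])
for l in ["red_sensor","yellow_sensor","blue_sensor"]:
    for r in recognise("wrist",l)[:2]:
        u,v=np.round(r["point"]).astype(int); print(l,round(r["confidence"],2),(int(u),int(v)),P[v,u])
E
python3 c.py w2
```

```text
[0.5282 0.027  0.3993] [-0.0088  0.9985 -0.0548  0.0002] [-0.563   1.1783 -2.2125] 0.02732342312102807 [0.6011 0.0171 0.5423]
red_sensor 0.95 (353, 116) [ 0.5702 -0.008   0.0581]
red_sensor 0.29 (326, 271) [0.5418 0.0257 0.4352]
yellow_sensor 0.7 (263, 110) [0.5918 0.1169 0.0541]
yellow_sensor 0.34 (353, 115) [ 0.5714 -0.0082  0.0566]
blue_sensor 0.52 (354, 114) [ 0.5726 -0.0097  0.056 ]
blue_sensor 0.36 (477, 6) [ 0.691  -0.181   0.0459]
```

View pics/w2.png

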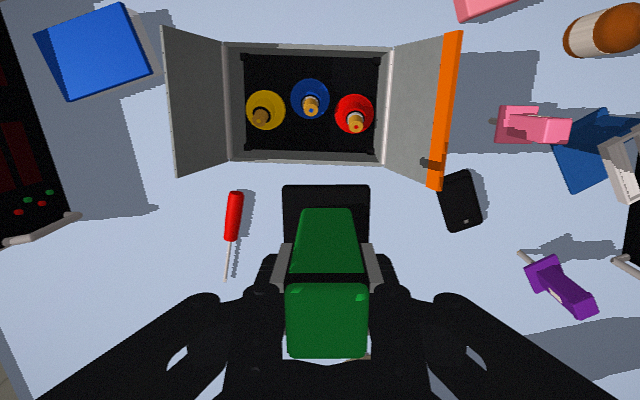

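The wrist view shows all three sensors: yellow base at (265,110) with contact (262,115), blue (310,99)/(311,105), red (353,114)/(356,122). The orange flap is on the right and the plain flap on the left. I fit the head axes from the depth cloud.

```bash
cat > fit.py <<'E'
from h import *
import sys
from scipy.optimize import least_squares
np.set_printoptions(precision=1,suppress=True)
n=sys.argv[1]; z=np.load(n+".npz"); im,P=z["im"],z["P"]*1000
h,s,v=cv2.split(cv2.cvtColor(im,cv2.COLOR_BGR2HSV))
box=(abs(P[...,0]-585)<90)&(abs(P[...,1]-53)<100)&(P[...,2]<130)&(P[...,2]>10)
col={"red":(170,6),"yellow":(23,34),"blue":(98,125)}
br=box&(h>8)&(h<23)&(s>70)&(v>60)&(P[...,2]>50)
for k,(a,b) in col.items():
    m=box&((h>a)|(h<b) if a>b else (h>a)&(h<b))&(s>120)&(v>30)
    base=m&(P[...,2]>22)&(P[...,2]<36)
    q=P[base][:,:2].astype(np.float32); (cx,cy),r=cv2.minEnclosingCircle(q)
    c0=np.median(P[m],0)
    head=m&(P[...,2]>40)
    b=br&(np.linalg.norm(P[...,:2]-np.array([cx,cy]),axis=-1)<45)
    B=P[b]; top=B[B[:,2]>np.percentile(B[:,2],60)] if len(B) else B
    print(k,m.sum(),base.sum(),"base",cx,cy,"r",r,"head",head.sum(),P[head].mean(0),"brass",len(B),B.mean(0),B.min(0),B.max(0),"top",np.median(top,0))
c=box&(P[...,2]>82)&(P[...,2]<94); print("rim",cv2.minAreaRect(P[c][:,:2].astype(np.float32)))
f=(P[...,2]>100)&(P[...,2]<230)&(P[...,0]>480)&(P[...,0]<720)
print("striped",P[f&(P[...,1]<0)].min(0),P[f&(P[...,1]<0)].max(0)); 
cv2.imwrite("pics/%s_c.png"%n,cv2.resize(im[40:180,210:420],None,fx=3.6,fy=3.6,interpolation=cv2.INTER_CUBIC))
E
python3 fit.py w2
```

```text
red 975 527 base 571.6680297851562 -11.498677253723145 r 28.826091766357422 head 248 [576.2 -11.6  48.7] brass 204 [560.7 -10.2  63.6] [548.1 -20.6  50.4] [571.5  -0.6  70.1] top [560.9 -10.8  67.2]
yellow 8 6 base 590.7400512695312 114.42269897460938 r 27.951494216918945 head 0 [nan nan nan] brass 267 [585.6 120.3  58.5] [570.5 105.2  50.1] [603.  133.2  67.3] top [582.8 121.6  62.8]
blue 995 552 base 599.9373779296875 51.018226623535156 r 28.858901977539062 head 254 [604.1  50.1  48.6] brass 205 [589.6  49.5  62.8] [577.6  40.1  51.2] [600.9  60.6  71. ] top [589.7  49.   66.5]
rim ((590.45263671875, 54.01968002319336), (210.14230346679688, 150.2891845703125), 81.94983673095703)
striped [ 480.3 -365.6  100. ] [654.9 -40.  206.4]fit.py:18: RuntimeWarning: Mean of empty slice.
  print(k,m.sum(),base.sum(),"base",cx,cy,"r",r,"head",head.sum(),P[head].mean(0),"brass",len(B),B.mean(0),B.min(0),B.max(0),"top",np.median(top,0))
  ret = um.true_divide(
```

View pics/w2_c.png

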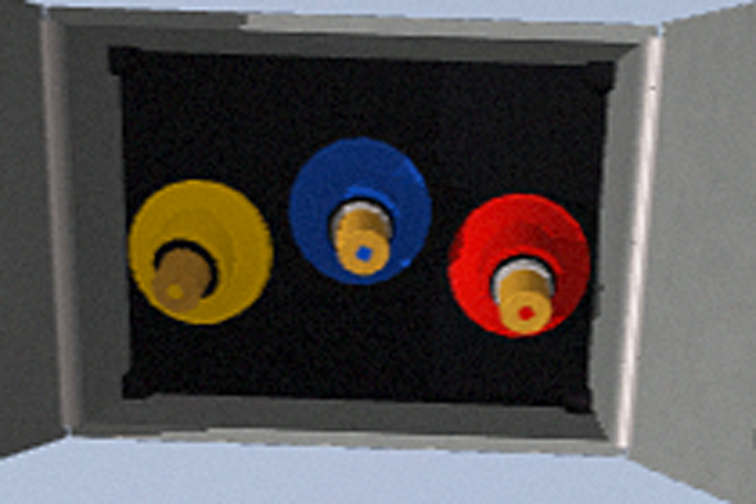

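Each contact end carries a dot of the sensor's colour, giving full-image pixels red (356,127), blue (311,110) and yellow (259,121). I fit capped cylinders (radius 10 mm, lean 0.5) to the brass points.

```bash
cat > cyl.py <<'E'
from h import *
import sys
from scipy.optimize import least_squares
np.set_printoptions(precision=1,suppress=True)
def fit(n,dots,rad=17):
    z=np.load(n+".npz"); im,P=z["im"],z["P"]*1000
    h,s,v=cv2.split(cv2.cvtColor(im,cv2.COLOR_BGR2HSV)); V,U=np.mgrid[:400,:640]; out={}
    for k,(u,w) in dots.items():
        near=np.hypot(U-u,V-w)<rad
        if k=="yellow": m=near&(h>=8)&(h<=26)&(s>60)&(P[...,2]>48)
        else: m=near&(h>8)&(h<26)&(s>60)&(P[...,2]>48)
        dd=(np.hypot(U-u,V-w)<5); e0=np.median(P[dd],0)
        Q=P[m]; Q=Q[np.linalg.norm(Q-e0,axis=1)<35]
        def ax(t): return np.array([np.sin(.5)*np.cos(t),np.sin(.5)*np.sin(t),np.cos(.5)])
        def sd(p):
            a=ax(p[3]); r=Q-p[:3]; t=r@a; rr=np.linalg.norm(r-t[:,None]*a,axis=1)-10
            return np.where((t>0)&(rr>0),np.hypot(t,rr),np.maximum(t,rr))
        best=min((least_squares(sd,[*e0,t],loss="soft_l1",f_scale=1.) for t in np.radians([120,160,180,200,240])),key=lambda r:r.cost)
        out[k]=best.x; print(n,k,len(Q),"dot",e0,"end",best.x[:3],"heading",np.degrees(best.x[3])%360,"rms",np.sqrt(np.mean(sd(best.x)**2)))
    return out
if __name__=="__main__": fit("w2",{"red":(356.1,126.9),"blue":(310.8,110.3),"yellow":(258.9,120.8)})
E
python3 cyl.py
```

```text
w2 red 205 dot [555.7 -10.7  65.5] end [555.7 -10.6  64.9] heading 178.72755899297204 rms 0.5780762997026206
w2 blue 214 dot [584.3  49.4  64.2] end [584.6  49.   64.3] heading 189.23613372474068 rms 0.8435509589265645
w2 yellow 319 dot [578.6 123.4  61.7] end [580.1 124.2  62.1] heading 152.1343321186582 rms 2.4358400132082423
```

```bash
cat >> h.py <<'E'
def lean(heading):   # tool pose pressing a head leaning 0.5 rad to heading (deg); roll: tool x opposite the lean
    return down(heading-180)@R.from_rotvec([0,.5,0]).as_matrix()
def tip_goal(end,heading,off): # mm -> TCP so that the tip is off mm out of end along the axis
    M=lean(heading); return np.array(end)/1000-M[:,2]*(.116+off/1000),M
E
python3 - <<'E'
from h import *
np.set_printoptions(precision=4,suppress=True)
p,M=tip_goal([555.7,-10.7,65.2],178.5,20); print(p,plan(p,M))
E
```

```text
[ 0.4905 -0.009   0.1846] {'shift_now': array([-33.5635,  43.5345, 213.9928]), 'rot': array([ 0.0036,  0.4993, -0.0869]), 'shift_goal': array([-135.2901,   36.7427,  170.7667])}
```

arm_command(
  moves=[-1,0,0,0,0.001,0.1664,-0.029,-1,0,0,0,0.001,0.1664,-0.029,-1,0,0,0,0.001,0.1664,-0.029,-1,-34,9.2,43,0,0,0,-1,-34,9.2,43,0,0,0,-1,-34,9.2,43,0,0,0,-1,-33,9.2,42,0,0,0,-1,0,0,0,0,0,0],
)

```text
clock: 7.28
tcp_pos: [0.4843, -0.0078, 0.1773]
orientation: [0.002, 0.971, -0.013, 0.241]
wrist_force: [-0.6, 0.2, -1.3]
finger_gap: 0.0279
grip_force: 60.1
```

```bash
cat > d.py <<'E'
from h import *
import sys
np.set_printoptions(precision=3,suppress=True)
# end x y z heading off -> remaining shift; then side/scene check images
e=[float(x) for x in sys.argv[1:4]]; hd=float(sys.argv[4]); off=float(sys.argv[5])
p,M=tip_goal(e,hd,off); s=get_state(); r=plan(p,M,s)
Rm=q2R(s["orientation"]); tip=s["tcp_pos"]+Rm[:,2]*.116
print("tcp",s["tcp_pos"],"shift",r["shift_now"],"rot",r["rot"],"tip",tip,"F",s["wrist_force"],"j",s["joint_pos"])
if len(sys.argv)>6:
    tiles=[]
    for n in ["scene","side"]:
        im,d,c=cam(n); a=proj(tip,c); b=proj(np.array(e)/1000,c); o=(a+b)/2; u,v=(o-[30,25]).astype(int)
        t=cv2.resize(im[v:v+55,u:u+60],None,fx=6,fy=6,interpolation=cv2.INTER_CUBIC)
        for q,cl in((a,(255,0,255)),(b,(255,255,0))): cv2.drawMarker(t,tuple(int(x) for x in (q-[u,v]+.5)*6),cl,cv2.MARKER_CROSS,12,1)
        print(n,"tip px",a,"end px",b,"origin",u,v); tiles.append(t)
    cv2.imwrite("pics/"+sys.argv[6],np.hstack(tiles))
E
python3 d.py 555.7 -10.7 65.2 178.5 20 r1.png
```

```text
tcp [ 0.484 -0.008  0.177] shift [ 8.87   1.047 -3.511] rot [-0.002  0.014 -0.002] tip [ 0.539 -0.009  0.075] F [-0.629  0.176 -1.318] j [-0.248 -0.203 -0.771  0.527  0.105  2.947]
scene tip px [346.082 226.196] end px [343.576 233.01 ] origin 314 204
side tip px [314.636 221.781] end px [308.674 222.967] origin 281 197
```

View pics/r1.png

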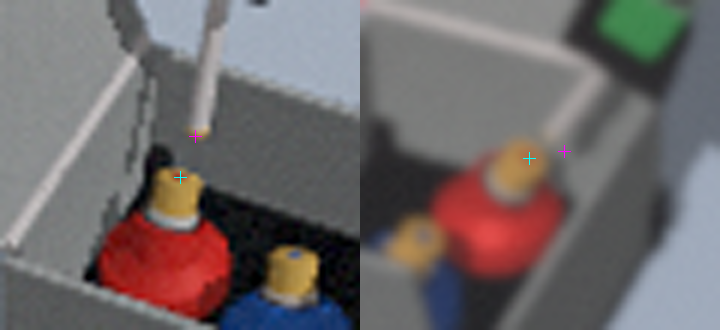

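The scene tile has the tip about 1 px from its predicted cross. In the side tile the rod ends near (548,133), about 4 px from the cross. I check the rod against the predicted axis in both depth clouds.

```bash
cat > rod.py <<'E'
from h import *
np.set_printoptions(precision=2,suppress=True)
for n in ["scene","side"]:
    s=get_state(); im,d,c=cam(n); P=cloud(d,c); M=q2R(s["orientation"]); tip=s["tcp_pos"]+M[:,2]*.116
    q=(P-tip)@M*1000; t=-q[...,2]; rr=np.hypot(q[...,0],q[...,1])
    m=(t>-12)&(t<66)&(rr<20)&(P[...,2]>.072)
    view=M.T@(tip-c["T"][:3,3]); view/=np.linalg.norm(view)
    print(n,m.sum(),"view dir in tool",view)
    for a in range(-10,66,10):
        k=m&(t>=a)&(t<a+10)
        if k.sum(): print("  t",a,k.sum(),"x,y mean",q[k][:,:2].mean(0),"sd",q[k][:,:2].std(0),"col",im[k].mean(0))
    hd=(t>88)&(t<125)&(rr<35); g=hd&(im[...,1]>1.4*im[...,2])&(im[...,1]>1.3*im[...,0])
    print("  handle",g.sum(),q[g].min(0),q[g].max(0))
print(get_state()["tcp_pos"],get_state()["clock"])
E
python3 rod.py
```

```text
scene 90 view dir in tool [-0.94  0.19  0.29]
  t 0 11 x,y mean [ 3.66 -1.74] sd [1.95 2.58] col [128.36 142.18 152.45]
  t 10 14 x,y mean [ 2.96 -0.99] sd [2.97 2.72] col [146.71 146.14 149.29]
  t 20 15 x,y mean [ 3.75 -1.17] sd [2.29 2.77] col [148.2  147.53 150.67]
  t 30 13 x,y mean [ 3.36 -1.33] sd [2.58 2.51] col [153.62 152.31 155.85]
  t 40 13 x,y mean [ 4.62 -1.25] sd [3.41 3.17] col [153.62 151.69 153.77]
  t 50 16 x,y mean [ 4.3  -1.43] sd [2.41 2.99] col [130.25 127.31 128.  ]
  t 60 8 x,y mean [ 5.05 -1.51] sd [3.1  2.12] col [112.75 111.25 114.  ]
  handle 164 [  -6.3   -15.16 -124.77] [ 20.09  13.68 -88.28]
side 56 view dir in tool [-0.11  0.72  0.69]
  t 0 8 x,y mean [ 2.98 -3.02] sd [2.5  1.54] col [135.62 142.62 150.38]
  t 10 12 x,y mean [ 3.39 -3.11] sd [2.83 2.05] col [146.17 147.33 151.75]
  t 20 11 x,y mean [ 2.97 -3.06] sd [2.94 1.63] col [148.36 149.55 153.36]
  t 30 11 x,y mean [ 2.42 -2.51] sd [2.82 2.28] col [149.09 149.64 154.36]
  t 40 12 x,y mean [ 3.36 -3.88] sd [2.56 1.51] col [150.5  150.5  156.33]
  t 50 2 x,y mean [ 3.93 -3.86] sd [2.89 0.46] col [116.5 117.  121. ]
  handle 94 [ -11.31  -20.96 -122.99] [ 16.77  -1.42 -88.1 ]
[ 0.49 -0.01  0.19] 7.475
```

```bash
python3 d.py 555.7 -10.7 65.2 178.5 20
```

```text
tcp [ 0.494 -0.009  0.189] shift [-5.491  0.035  1.904] rot [ 0.001 -0.007  0.002] tip [ 0.551 -0.011  0.087] F [ 0.75  -0.544 -1.268] j [-0.246 -0.206 -0.754  0.526  0.105  2.947]
```

arm_command(
  moves=[-1,0,0,0,0,0,0,-1,0,0,0,0,0,0,-1,0,0,0,0,0,0],
)

```text
clock: 7.85
tcp_pos: [0.4914, -0.0081, 0.1852]
orientation: [0.003, 0.969, -0.012, 0.248]
wrist_force: [0.1, -0.3, -1.5]
finger_gap: 0.0275
grip_force: 60.2
```

```bash
python3 d.py 555.7 -10.7 65.2 178.5 20
```

```text
tcp [ 0.491 -0.008  0.185] shift [-1.058  0.949  0.117] rot [-0.001 -0.001  0.002] tip [ 0.547 -0.009  0.083] F [ 0.142 -0.278 -1.51 ] j [-0.245 -0.205 -0.76   0.525  0.105  2.947]
```

arm_command(
  moves=[-1,-1,0.5,5,0,0,0,-1,0,0,5,0,0,0,-1,0,0,4,0,0,0,-1,0,0,3,0,0,0,-1,0,0,3,0,0,0,-1,0,0,0,0,0,0,-1,0,0,0,0,0,0],
)

```text
clock: 8.72
tcp_pos: [0.4996, -0.0089, 0.1665]
orientation: [0.003, 0.969, -0.012, 0.247]
wrist_force: [-0.4, -0.5, -1.1]
finger_gap: 0.0273
grip_force: 60.2
```

```bash
python3 d.py 555.7 -10.7 65.2 178.5 0 r2.png; python3 rod.py
```

```text
tcp [ 0.5   -0.009  0.167] shift [ 0.639  0.355 -0.198] rot [-0.001  0.     0.002] tip [ 0.555 -0.01   0.065] F [-0.396 -0.531 -1.133] j [-0.242 -0.167 -0.781  0.467  0.103  2.95 ]
scene tip px [343.773 233.054] end px [343.576 233.01 ] origin 313 208
side tip px [308.798 223.233] end px [308.674 222.967] origin 278 198
scene 83 view dir in tool [-0.93  0.19  0.3 ]
  t -10 1 x,y mean [17.35  0.25] sd [0. 0.] col [ 65. 124. 154.]
  t 0 2 x,y mean [ 5.19 -0.66] sd [0.69 2.77] col [150.  146.  147.5]
  t 10 16 x,y mean [ 4.09 -1.29] sd [3.07 2.91] col [147.   146.5  149.38]
  t 20 14 x,y mean [ 3.97 -1.31] sd [2.6  3.03] col [147.86 147.71 150.5 ]
  t 30 14 x,y mean [ 3.73 -1.59] sd [2.11 2.88] col [150.07 149.   152.64]
  t 40 13 x,y mean [ 3.28 -1.18] sd [2.78 2.87] col [151.38 150.54 153.77]
  t 50 14 x,y mean [ 4.03 -1.16] sd [2.02 3.19] col [124.14 123.14 124.36]
  t 60 9 x,y mean [ 4.14 -1.55] sd [2.83 3.01] col [117.22 114.22 115.56]
  handle 161 [  -5.32  -15.11 -124.64] [ 20.94  13.99 -88.21]
side 48 view dir in tool [-0.11  0.71  0.7 ]
  t 0 5 x,y mean [ 3.99 -3.62] sd [2.58 1.82] col [133.8 146.4 159.8]
  t 10 8 x,y mean [ 3.21 -4.46] sd [2.57 1.91] col [145.75 148.75 154.38]
  t 20 11 x,y mean [ 2.87 -3.3 ] sd [3.01 1.51] col [145.64 146.73 151.  ]
  t 30 9 x,y mean [ 2.78 -4.87] sd [2.55 1.32] col [147.33 147.78 152.78]
  t 40 12 x,y mean [ 2.94 -3.22] sd [3.14 1.78] col [142.42 143.08 147.42]
  t 50 3 x,y mean [ 2.63 -4.65] sd [2.06 1.7 ] col [129. 129. 134.]
  handle 85 [ -10.85  -17.17 -120.59] [ 16.65   4.6  -88.04]
[ 0.5  -0.01  0.17] 8.925
```

View pics/r2.png

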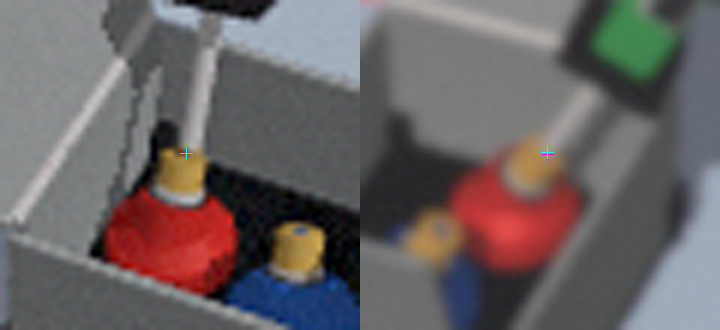

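Both tiles show the tip on the red contact's end, about 1–2 mm to the right in the scene tile, and no force yet. Now I press in small steps.

arm_command(
  moves=[-1,0,1.5,1,0,0,0,-1,0,0,1,0,0,0,-1,0,0,1,0,0,0,-1,0,0,1,0,0,0,-1,0,0,0,0,0,0],
)

```text
clock: 9.55
tcp_pos: [0.5018, -0.0105, 0.1632]
orientation: [0.003, 0.969, -0.012, 0.248]
wrist_force: [-2.1, -1.0, 2.4]
finger_gap: 0.0276
grip_force: 60.7
```

arm_command(
  moves=[-1,0,0,1,0,0,0,-1,0,0,1,0,0,0,-1,0,0,0.5,0,0,0,-1,0,0,0,0,0,0,-1,0,0,0,0,0,0,-1,0,0,0,0,0,0,-1,0,0,0,0,0,0],
)

```text
clock: 10.42
tcp_pos: [0.5029, -0.0105, 0.1609]
orientation: [0.003, 0.969, -0.012, 0.248]
wrist_force: [-2.9, -0.5, 3.9]
finger_gap: 0.0276
grip_force: 61.1
```

arm_command(
  moves=[-1,0,0,-10,0,0,0,-1,0,0,-30,0,0,0,-1,0,0,-35,0,0,0,-1,0,0,-10,0,0,0,-1,0,0,0,0,0,0,-1,0,0,0,0,0,0],
)

```text
clock: 11.18
tcp_pos: [0.4615, -0.0093, 0.2339]
orientation: [0.003, 0.969, -0.012, 0.246]
wrist_force: [0.2, 0.9, -2.2]
finger_gap: 0.0277
grip_force: 60.5
```

```bash
python3 - <<'E'
from h import *
np.set_printoptions(precision=3,suppress=True)
p,M=tip_goal([579,123.5,62],148,60); r=plan(p,M); s=get_state(); print(s["clock"],s["tcp_pos"],p,r)
E
```

```text
11.175 [ 0.462 -0.009  0.234] [0.507 0.168 0.216] {'shift_now': array([  28.177, -178.575,   35.162]), 'rot': array([-0.256,  0.002,  0.469]), 'shift_goal': array([ -56.73 , -174.861,  -11.157])}
```

arm_command(
  moves=[-1,0,0,0,-0.0853,0.0007,0.1563,-1,0,0,0,-0.0853,0.0007,0.1563,-1,0,0,0,-0.0853,0.0007,0.1563,-1,-14,-44,-3,0,0,0,-1,-14,-44,-3,0,0,0,-1,-14,-44,-3,0,0,0,-1,-11,-30,-2,0,0,0,-1,-4,-13,0,0,0,0],
)

```text
clock: 12.18
tcp_pos: [0.3935, -0.0301, 0.2244]
orientation: [0.008, 0.956, -0.153, 0.249]
wrist_force: [-0.2, 0.1, -1.9]
finger_gap: 0.0273
grip_force: 81.3
```

arm_command(
  moves=[-1,0,0,0,0,0,0,-1,0,0,0,0,0,0,-1,0,0,0,0,0,0],
)

```text
clock: 12.55
tcp_pos: [0.3942, -0.0318, 0.2248]
orientation: [0.008, 0.956, -0.154, 0.249]
wrist_force: [-0.9, -0.2, -0.7]
finger_gap: 0.0271
grip_force: 81.3
```

```bash
sed -i '/recognise/,$d' c.py; sed -i '/for l in/d' c.py; python3 c.py w3; python3 d.py 579 123.5 62 148 60; python3 - <<'E'
from h import *
z=np.load("w3.npz"); c={k:z[k] for k in ["f","cx","cy","T"]}; print([proj(np.array(p)/1000,c) for p in ([579,123.5,62],[555.7,-10.7,65.2],[584.4,49.2,64.3])])
cv2.imwrite("pics/w3_c.png",cv2.resize(z["im"][60:240,230:450],None,fx=3,fy=3,interpolation=cv2.INTER_CUBIC))
E
```

```text
[ 0.3942 -0.0319  0.2247] [ 0.0081  0.9561 -0.1544  0.2488] [-0.1651 -0.6266 -2.0327] 0.027069178482314417 [ 0.3875 -0.04    0.3857]
tcp [ 0.394 -0.032  0.225] shift [  31.633 -223.903   42.322] rot [-0.175  0.008  0.193] tip [ 0.449 -0.043  0.123] F [-0.165 -0.627 -2.033] j [-0.339 -0.465 -0.808  0.728  0.07   3.141]
[array([144.02678824, 138.71627017]), array([269.9785563 , 118.00457657]), array([208.91948413, 111.79731349])]
```

View pics/w3_c.png

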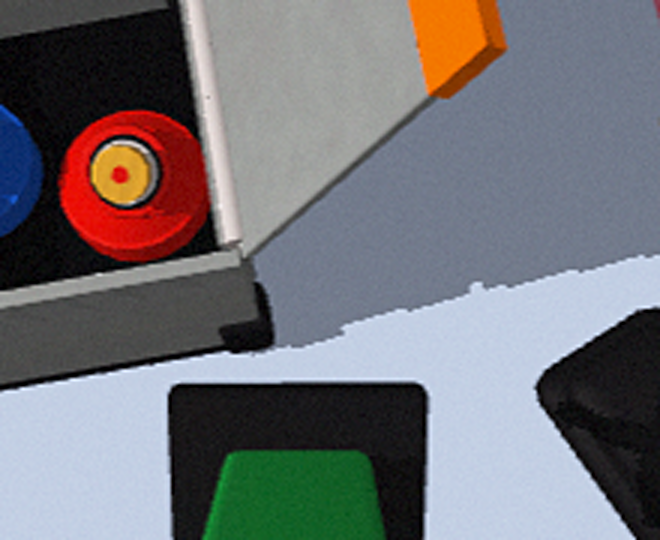

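The wrist crop shows the red dot at full-frame (270.3,118), exactly where the fit predicts it. Joint 6 reached its limit, so I roll the tool the other way, with its x heading near 60°.

```bash
cat >> h.py <<'E'
def lean2(heading,yaw):
    a=np.radians(heading+90); ax=np.array([np.cos(a),np.sin(a),0])
    return R.from_rotvec(.5*ax).as_matrix()@down(yaw)
def tip_goal(end,heading,off,yaw=60):
    M=lean2(heading,yaw); return np.array(end)/1000-M[:,2]*(.116+off/1000),M
E
python3 - <<'E'
from h import *
np.set_printoptions(precision=3,suppress=True)
print("z check",lean2(148,60)[:,2], lean(148)[:,2])
p,M=tip_goal([579,123.5,62],148,60); r=plan(p,M); s=get_state(); print(s["clock"],s["tcp_pos"],p,r)
E
```

```text
z check [ 0.407 -0.254 -0.878] [ 0.407 -0.254 -0.878]
12.6 [ 0.394 -0.032  0.225] [0.507 0.168 0.216] {'shift_now': array([  31.633, -223.903,   42.322]), 'rot': array([-0.138, -0.131, -1.408]), 'shift_goal': array([229.993,  -4.652,   2.427])}
```

arm_command(
  moves=[-1,0,0,0,-0.0173,-0.0164,-0.176,-1,0,0,0,-0.0173,-0.0164,-0.176,-1,0,0,0,-0.0173,-0.0164,-0.176,-1,0,0,0,-0.0173,-0.0164,-0.176,-1,0,0,0,-0.0173,-0.0164,-0.176,-1,0,0,0,-0.0173,-0.0164,-0.176,-1,0,0,0,-0.0173,-0.0164,-0.176,-1,0,0,0,-0.0173,-0.0164,-0.176],
)

```text
clock: 13.6
tcp_pos: [0.3943, -0.0317, 0.2246]
orientation: [0.219, 0.838, 0.487, 0.115]
wrist_force: [-0.3, -0.3, -1.9]
finger_gap: 0.0273
grip_force: 81.0
```

```bash
python3 - <<'E'
from h import *
np.set_printoptions(precision=3,suppress=True)
p,M=tip_goal([579,123.5,62],148,60); r=plan(p,M); s=get_state(); print(s["clock"],s["tcp_pos"],p,r,s["joint_pos"],s["grip_force"])
E
```

```text
13.6 [ 0.394 -0.032  0.225] [0.507 0.168 0.216] {'shift_now': array([229.822,  -3.25 ,   2.319]), 'rot': array([0.   , 0.   , 0.006]), 'shift_goal': array([229.798,  -4.625,   2.405])} [-0.131 -0.396 -0.77   0.736 -0.2    1.91 ] 81.01063013076782
```

arm_command(
  moves=[-1,45,-1,0,0,0,0,-1,50,-1,1,0,0,0,-1,50,-1,1,0,0,0,-1,50,-1,0,0,0,0,-1,35,0,0,0,0,0.006,-1,0,0,0,0,0,0,-1,0,0,0,0,0,0,-1,0,0,0,0,0,0],
  newtons=60,
)

```text
clock: 14.6
tcp_pos: [0.5069, 0.1674, 0.2169]
orientation: [0.218, 0.841, 0.482, 0.116]
wrist_force: [-0.2, 1.1, -1.5]
finger_gap: 0.027
grip_force: 80.9
```

```bash
python3 c.py w4; python3 d.py 579 123.5 62 148 60;  python3 rod.py; python3 - <<'E'
from h import *
z=np.load("w4.npz"); c={k:z[k] for k in ["f","cx","cy","T"]}; print([proj(np.array(p)/1000,c) for p in ([579,123.5,62],[555.7,-10.7,65.2],[584.4,49.2,64.3])])
cv2.imwrite("pics/w4_c.png",cv2.resize(z["im"][40:240,190:460],None,fx=2.7,fy=2.7,interpolation=cv2.INTER_CUBIC))
E
```

```text
[0.507  0.1675 0.2171] [0.2181 0.8407 0.4817 0.1166] [-0.0398  0.2697 -1.8324] 0.02745134064402203 [0.486  0.2678 0.3416]
tcp [0.507 0.167 0.217] shift [ 0.893 -0.287  0.586] rot [-0.     0.    -0.006] tip [0.554 0.138 0.115] F [-0.04   0.27  -1.832] j [ 0.388  0.031 -0.442  0.789 -0.4    2.426]
scene 97 view dir in tool [-0.4  -0.85  0.34]
  t -10 3 x,y mean [-5.13  3.56] sd [1.51 2.35] col [ 64.67 104.   126.33]
  t 0 13 x,y mean [-3.95  5.76] sd [2.88 2.33] col [117.46 117.08 119.23]
  t 10 16 x,y mean [-3.42  5.34] sd [2.66 2.76] col [119.81 117.88 119.  ]
  t 20 14 x,y mean [-3.31  3.63] sd [2.39 2.72] col [133.36 131.43 133.21]
  t 30 15 x,y mean [-2.5   5.72] sd [2.84 1.78] col [139.07 137.2  139.13]
  t 40 18 x,y mean [-2.41  4.66] sd [3.35 2.44] col [122.78 119.89 120.78]
  t 50 13 x,y mean [-1.46  5.02] sd [2.21 2.8 ] col [120.08 118.31 119.46]
  t 60 5 x,y mean [-2.08  5.15] sd [3.97 1.69] col [92.2 91.6 92. ]
  handle 150 [ -12.59  -10.45 -124.43] [ 14.85  18.91 -88.08]
side 14 view dir in tool [-0.43  0.15  0.89]
  t 0 4 x,y mean [-1.89  0.78] sd [1.26 1.15] col [93.25 88.25 87.25]
  t 10 9 x,y mean [-0.86  3.42] sd [1.78 2.95] col [86.78 87.67 89.78]
  t 20 1 x,y mean [0.44 4.5 ] sd [0. 0.] col [82. 84. 87.]
  handle 105 [   1.5   -12.54 -124.65] [ 15.56  16.12 -88.69]
[0.51 0.17 0.22] 14.75
[array([326.55775349, 173.93952126]), array([364.24889829, 278.64974012]), array([361.79745677, 225.50862422])]
```

View pics/w4_c.png

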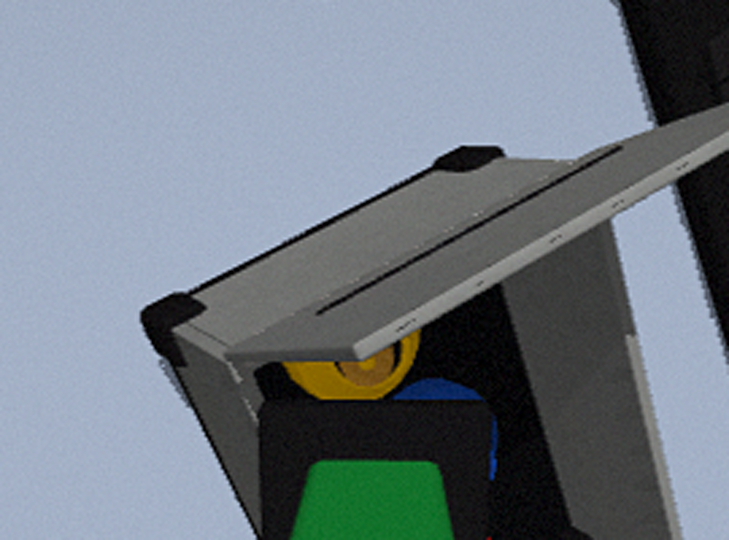

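The crop shows the yellow contact around (366,362), full frame (326,174), matching the prediction (326.6,173.9). The rod seems to have shifted in the grip, so I measure the collar plane and edges in the wrist clouds.

```bash
cat > grip.py <<'E'
from h import *
import sys
np.set_printoptions(precision=3,suppress=True)
for n in sys.argv[1:]:
    z=np.load(n+".npz"); im,d=z["im"],z["d"]; info=camera_info("wrist"); T=np.array(info["tool_from_camera"]).copy()
    c=dict(f=z["f"],cx=z["cx"],cy=z["cy"],T=T); q=cloud(d,c)*1000
    h,s,v=cv2.split(cv2.cvtColor(im,cv2.COLOR_BGR2HSV))
    def plane(m,ax,name):
        p=q[m]; o=[i for i in range(3) if i!=ax]
        for _ in range(3):
            A=np.c_[p[:,o],np.ones(len(p))]; k,*_=np.linalg.lstsq(A,p[:,ax],rcond=None); e=p[:,ax]-A@k; p=p[abs(e)<max(1.,2*e.std())]
        print(n,name,len(p),"slopes",dict(zip(["xyz"[i] for i in o],np.round(k[:2],3))),"at0",round(k[2],2),"sd",round(e.std(),2), "lo",np.percentile(p,1,axis=0),"hi",np.percentile(p,99,axis=0))
    dark=(v<70)&(s<150)
    plane(dark&(abs(q[...,1])<24)&(q[...,0]>10)&(q[...,0]<24)&(q[...,2]>28)&(q[...,2]<44),2,"collar top")
    g=(h>45)&(h<85)&(s>100)&(v>25)
    plane(g&(abs(q[...,1])<12)&(q[...,0]>8)&(q[...,0]<20)&(q[...,2]>2)&(q[...,2]<34),0,"handle +x face")
    k=dark&(q[...,2]>25)&(q[...,2]<50)&(abs(q[...,1])<40)&(abs(q[...,0])<45); 
    print("   collar y",np.percentile(q[k][:,1],[1,99]),"x max",np.percentile(q[k][:,0],[99]))
    gg=g&(abs(q[...,1])<25)&(q[...,2]>2)&(q[...,2]<34)&(abs(q[...,0])<25); print("   handle y",np.percentile(q[gg][:,1],[1,99]))
E
python3 grip.py w2 w3 w4
```

```text
w2 collar top 1530 slopes {'x': np.float64(-0.002), 'y': np.float64(0.004)} at0 36.76 sd 0.48 lo [ 10.308 -23.596  35.733] hi [23.906 23.338 37.645]
w2 handle +x face 1021 slopes {'y': np.float64(0.0), 'z': np.float64(0.0)} at0 14.58 sd 0.24 lo [ 13.987 -11.75    2.458] hi [15.105 11.736 33.018]
   collar y [-24.935  23.484] x max [25.687]
   handle y [-13.943  12.932]
w3 collar top 1622 slopes {'x': np.float64(0.073), 'y': np.float64(-0.024)} at0 38.87 sd 0.55 lo [ 10.386 -22.748  38.644] hi [23.156 23.468 41.663]
w3 handle +x face 946 slopes {'y': np.float64(0.008), 'z': np.float64(-0.036)} at0 13.6 sd 0.23 lo [ 12.041 -11.705   2.285] hi [13.821 11.677 33.499]
   collar y [-23.147  25.088] x max [23.172]
   handle y [-12.509  14.187]
w4 collar top 1623 slopes {'x': np.float64(0.079), 'y': np.float64(-0.02)} at0 38.98 sd 0.59 lo [ 10.297 -22.915  38.888] hi [22.699 23.527 41.868]
w4 handle +x face 934 slopes {'y': np.float64(0.007), 'z': np.float64(-0.042)} at0 13.46 sd 0.22 lo [ 11.7   -11.728   2.234] hi [13.638 11.681 33.594]
   collar y [-23.473  25.119] x max [35.089]
   handle y [-12.669  13.921]
```

The probe has tilted about 0.05 rad and slid about 2 mm outward in the grip. The shift is the same in both later views. I include this in-hand pose in the planning.

```bash
cat >> h.py <<'E'
TIP=np.array([-.006,.0025,.1185]); AX=np.array([-.05,.016,1.]); AX/=np.linalg.norm(AX)
RP=R.align_vectors([AX],[[0,0,1.]])[0].as_matrix()
def goal(end,heading,off,yaw=60):
    L=lean2(heading,yaw); M=L@RP.T; return np.array(end)/1000-L[:,2]*off/1000-M@TIP, M
E
sed -i 's/^p,M=tip_goal.*/p,M=goal(e,hd,off); s=get_state(); r=plan(p,M,s)/; s/tip=s\["tcp_pos"\].*/tip=s["tcp_pos"]+Rm@TIP/' d.py
sed -i 's/tip=s\["tcp_pos"\]+M\[:,2\]\*.116/M=M@RP; tip=s["tcp_pos"]+q2R(s["orientation"])@TIP/' rod.py
sed -i '1a import sys' d.py
cat >> d.py <<'E'
print("shift_goal",r["shift_goal"],"grip",s["grip_force"],s["clock"], "axis err",np.arccos(np.clip((Rm@AX)@lean2(hd,60)[:,2],-1,1)))
E
python3 d.py 579 123.5 62 148 25; python3 rod.py
```

```text
tcp [0.507 0.168 0.217] shift [ 0.695 -1.084 33.076] rot [ 0.016  0.05  -0.007] tip [0.554 0.131 0.115] F [ 0.218 -1.513 -1.586] j [ 0.388  0.031 -0.441  0.789 -0.4    2.426]
shift_goal [-0.949 -0.548 33.083] grip 80.85259437561035 14.75 axis err 0.05242681855405385
scene 100 view dir in tool [-0.39 -0.85  0.35]
  t 0 13 x,y mean [1.33 3.28] sd [2.85 2.85] col [104.08 112.23 119.62]
  t 10 15 x,y mean [1.48 3.38] sd [3.25 2.29] col [120.33 118.13 119.4 ]
  t 20 16 x,y mean [2.94 4.04] sd [2.44 2.79] col [133.06 130.   131.5 ]
  t 30 17 x,y mean [1.21 2.62] sd [2.83 2.85] col [141.41 139.18 140.53]
  t 40 13 x,y mean [1.89 3.73] sd [2.66 3.54] col [122.69 120.54 122.38]
  t 50 18 x,y mean [1.15 2.51] sd [2.16 3.11] col [121.33 118.56 119.39]
  t 60 8 x,y mean [0.96 3.68] sd [2.89 1.76] col [102.5  101.5  103.62]
  handle 155 [ -12.79   -9.63 -124.57] [ 15.37  18.79 -88.01]
side 14 view dir in tool [-0.39  0.13  0.91]
  t 0 3 x,y mean [ 3.44 -1.17] sd [0.4 1.3] col [93.67 89.   89.  ]
  t 10 8 x,y mean [3.94 0.72] sd [1.71 3.29] col [86.25 85.5  87.75]
  t 20 3 x,y mean [5.06 0.64] sd [0.83 1.14] col [84.   85.   86.67]
  handle 104 [   1.04  -12.52 -124.68] [ 15.47  15.12 -88.27]
[0.51 0.17 0.22] 14.85
```

arm_command(
  moves=[-1,0,0,0,0.016,0.05,-0.007,-1,-0.5,-0.3,11,0,0,0,-1,-0.5,-0.2,11,0,0,0,-1,0,0,11,0,0,0,-1,0,0,10,0,0,0,-1,0,0,5,0,0,0,-1,0,0,0,0,0,0,-1,0,0,0,0,0,0],
)

```text
clock: 15.85
tcp_pos: [0.5266, 0.1577, 0.1741]
orientation: [0.2, 0.837, 0.491, 0.133]
wrist_force: [0.4, -2.9, -1.2]
finger_gap: 0.0271
grip_force: 80.7
```

```bash
python3 d.py 579 123.5 62 148 0 y1.png; python3 rod.py | head -9
```

```text
tcp [0.527 0.158 0.174] shift [-1.695  0.735  9.611] rot [-0.     0.001  0.002] tip [0.575 0.127 0.07 ] F [ 0.368 -2.883 -1.245] j [ 0.324  0.055 -0.53   0.628 -0.333  2.343]
scene tip px [393.783 248.593] end px [391.735 251.515] origin 362 225
side tip px [284.993 256.574] end px [284.196 257.56 ] origin 254 232
shift_goal [-1.7    0.735  9.61 ] grip 80.71213245391846 15.85 axis err 0.0006295556306882294
scene 90 view dir in tool [-0.39 -0.84  0.38]
  t 0 11 x,y mean [1.48 2.58] sd [2.86 2.76] col [103.27 109.55 114.73]
  t 10 13 x,y mean [1.01 3.04] sd [2.9  2.66] col [112.46 111.46 113.85]
  t 20 14 x,y mean [0.8  2.83] sd [2.95 2.02] col [112.79 112.07 114.  ]
  t 30 14 x,y mean [1.33 3.65] sd [2.92 2.18] col [112.64 112.57 114.07]
  t 40 17 x,y mean [0.5 2.4] sd [3.06 1.81] col [112.29 111.65 113.94]
  t 50 14 x,y mean [1.16 3.24] sd [2.61 1.96] col [117.64 116.36 118.29]
  t 60 7 x,y mean [1.42 4.4 ] sd [2.85 2.  ] col [105.71 103.57 104.  ]
  handle 151 [ -13.77   -9.14 -123.2 ] [ 15.52  18.2  -88.02]
```

View pics/y1.png

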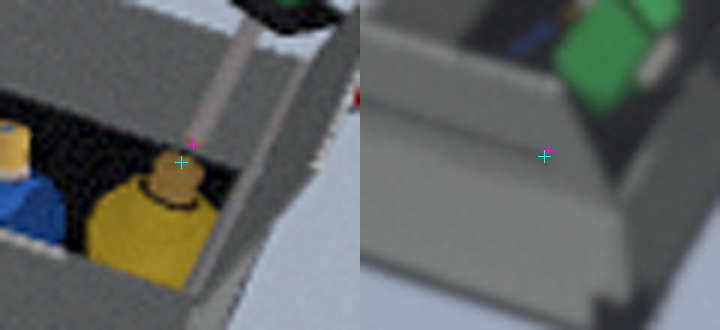

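The scene tile shows the tip just above the yellow contact's end, on axis; the side view of it is blocked by the flap. I have now viewed 11 pictures, one over the limit of 10, so from here I work from numbers only.

arm_command(
  moves=[-1,-1.2,0.7,2,0,0,0,-1,0,0,2,0,0,0,-1,0,0,2,0,0,0,-1,0,0,2,0,0,0,-1,0,0,1,0,0,0,-1,0,0,0,0,0,0,-1,0,0,0,0,0,0],
)

```text
clock: 16.92
tcp_pos: [0.5306, 0.1546, 0.1668]
orientation: [0.2, 0.837, 0.491, 0.133]
wrist_force: [0.1, -4.1, 0.7]
finger_gap: 0.0273
grip_force: 81.1
```

```bash
python3 d.py 579 123.5 62 148 0; python3 rod.py | head -9
```

```text
tcp [0.531 0.155 0.167] shift [-0.739 -0.375  0.789] rot [0.    0.    0.001] tip [0.579 0.124 0.063] F [ 0.136 -4.077  0.749] j [ 0.315  0.064 -0.54   0.604 -0.33   2.334]
shift_goal [-0.74  -0.373  0.79 ] grip 81.05175018310547 16.925 axis err 0.000515378514924232
scene 84 view dir in tool [-0.39 -0.84  0.38]
  t 0 3 x,y mean [2.35 5.22] sd [1.11 2.53] col [119.   117.33 118.67]
  t 10 17 x,y mean [0.67 2.87] sd [2.96 2.34] col [112.35 111.82 113.94]
  t 20 13 x,y mean [0.44 2.32] sd [3.43 2.78] col [111.08 110.31 112.31]
  t 30 14 x,y mean [1.01 3.2 ] sd [2.9  2.55] col [113.21 112.79 115.14]
  t 40 16 x,y mean [0.71 3.3 ] sd [3.02 1.37] col [112.   111.5  113.31]
  t 50 15 x,y mean [0.55 3.05] sd [2.86 2.1 ] col [113.67 113.   114.47]
  t 60 6 x,y mean [2.26 4.94] sd [2.6  1.23] col [100.17 100.5  102.33]
  handle 149 [ -12.64   -8.08 -123.3 ] [ 15.35  18.9  -88.14]
```

arm_command(
  moves=[-1,-0.7,-0.3,1,0,0,0,-1,0,0,1,0,0,0,-1,0,0,1,0,0,0,-1,0,0,1,0,0,0,-1,0,0,0,0,0,0],
)

```text
clock: 17.65
tcp_pos: [0.5317, 0.1537, 0.1632]
orientation: [0.2, 0.837, 0.491, 0.133]
wrist_force: [-1.2, -3.3, 4.8]
finger_gap: 0.0269
grip_force: 81.5
```

arm_command(
  moves=[-1,0,0,1,0,0,0,-1,0,0,1,0,0,0,-1,0,0,0.5,0,0,0,-1,0,0,0,0,0,0,-1,0,0,0,0,0,0],
)

```text
clock: 18.27
tcp_pos: [0.5328, 0.1533, 0.1613]
orientation: [0.2, 0.837, 0.491, 0.134]
wrist_force: [-1.9, -3.1, 8.2]
finger_gap: 0.0275
grip_force: 82.2
```

```bash
python3 d.py 579 123.5 62 148 0; python3 rod.py | head -9; python3 c.py w5; python3 grip.py w5; python3 - <<'E'
from h import *
for i in range(4):
    read_camera("wrist"); print(get_state()["wrist_force"])
E
```

```text
tcp [0.533 0.153 0.161] shift [-0.436 -0.074 -5.209] rot [ 0.    -0.001  0.002] tip [0.582 0.123 0.057] F [-1.943 -3.057  8.159] j [ 0.31   0.071 -0.548  0.587 -0.327  2.329]
shift_goal [-0.441 -0.076 -5.209] grip 82.16420888900757 18.275 axis err 0.0011913045307469152
scene 72 view dir in tool [-0.39 -0.84  0.39]
  t 10 4 x,y mean [0.47 4.72] sd [1.8  1.19] col [116.   114.75 116.  ]
  t 20 17 x,y mean [1.85 3.06] sd [2.73 2.86] col [112.29 111.59 113.76]
  t 30 14 x,y mean [1.74 3.06] sd [2.9  2.34] col [111.5  110.71 112.79]
  t 40 16 x,y mean [2.23 3.99] sd [2.23 2.07] col [114.19 112.81 116.  ]
  t 50 14 x,y mean [2.29 3.6 ] sd [2.72 2.8 ] col [112.07 111.36 113.57]
  t 60 7 x,y mean [1.88 4.8 ] sd [2.08 2.56] col [95.43 94.43 96.  ]
  handle 149 [ -12.94  -10.74 -124.71] [ 15.15  19.5  -88.28]
side 0 view dir in tool [-0.41  0.14  0.9 ]
[0.5328 0.1533 0.1613] [0.1996 0.8371 0.4914 0.1336] [-3.6597 -3.0664  7.5609] 0.02708635876091871 [0.508  0.2474 0.29  ]
w5 collar top 1500 slopes {'x': np.float64(0.079), 'y': np.float64(-0.019)} at0 39.05 sd 0.58 lo [ 10.278 -22.911  38.899] hi [22.567 23.517 41.867]
w5 handle +x face 931 slopes {'y': np.float64(0.006), 'z': np.float64(-0.042)} at0 13.43 sd 0.23 lo [ 11.697 -11.752   2.231] hi [13.659 11.76  33.585]
   collar y [-32.465  25.16 ] x max [40.083]
   handle y [-12.739  13.941]
[-3.31312842 -2.36285697  6.77470376]
[-3.60258832 -3.04234867  7.77016955]
[-3.01528024 -3.99270691  7.73909967]
[-2.54511107 -3.38386817  7.69379976]
```

arm_command(
  moves=[-1,0,0,-8,0,0,0,-1,1,0,-20,0,0,0,-1,1,0,-30,0,0,0,-1,0,0,-12,0,0,0,-1,0,0,0,0,0,0,-1,0,0,0,0,0,0],
)

```text
clock: 19.38
tcp_pos: [0.5037, 0.169, 0.2214]
orientation: [0.199, 0.837, 0.492, 0.132]
wrist_force: [0.0, 0.7, -1.9]
finger_gap: 0.0271
grip_force: 81.1
```

```bash
python3 d.py 584.4 49.2 64.3 188 40; python3 - <<'E'
from h import *
np.set_printoptions(precision=3,suppress=True)
P=np.concatenate([np.load(n+".npz")["P"][60:].reshape(-1,3) for n in ["w4","w5"]])*1000
im,d,c=cam("side"); P=cloud(d,c)*1000
f=(P[...,2]>100)&(P[...,2]<215)&(P[...,1]>150)&(P[...,1]<260)&(P[...,0]>520)&(P[...,0]<680); p=P[f]
print("plain flap pts",len(p),p.min(0),p.max(0)); k=np.polyfit(p[:,2],p[:,1],1); print("dy/dz",k[0],"angle",np.pi/2+np.arctan(k[0]))
E
```

```text
tcp [0.504 0.169 0.221] shift [-111.974   52.234   44.479] rot [0.096 0.315 0.081] tip [0.552 0.139 0.117] F [ 0.017  0.746 -1.928] j [ 0.364 -0.007 -0.467  0.766 -0.346  2.383]
shift_goal [-114.748   63.797    2.769] grip 81.13035678863525 19.375 axis err 0.3294674941301021
plain flap pts 1050 [520.038 150.026 100.009] [679.813 209.311 214.838]
dy/dz 0.1833981855262214 angle 1.7521788437947619
```

arm_command(
  moves=[-1,-38,18,15,0,0,0,-1,-38,18,15,0,0,0,-1,-36,16,14.5,0,0,0,-1,0,0,0,0.048,0.1575,0.0405,-1,0,0,0,0.048,0.1575,0.0405,-1,0,0,0,0,0,0,-1,0,0,0,0,0,0,-1,0,0,0,0,0,0],
)

```text
clock: 20.42
tcp_pos: [0.509, 0.0402, 0.2043]
orientation: [0.074, 0.833, 0.489, 0.246]
wrist_force: [0.3, 0.3, -2.2]
finger_gap: 0.0273
grip_force: 80.8
```

```bash
python3 d.py 584.4 49.2 64.3 188 20; python3 c.py w6; python3 grip.py w6; python3 rod.py; python3 - <<'E'
from h import *
np.set_printoptions(precision=1,suppress=True)
z=np.load("w6.npz"); c={k:z[k] for k in ["f","cx","cy","T"]}; im=z["im"]; p=proj(np.array([.5844,.0492,.0643]),c); print("pred blue dot",p)
h,s,v=cv2.split(cv2.cvtColor(im,cv2.COLOR_BGR2HSV)); V,U=np.mgrid[:400,:640]
near=np.hypot(U-p[0],V-p[1])<40
b=near&(h>8)&(h<26)&(s>70)&(v>50); print("brass",b.sum(),U[b].mean() if b.any() else 0,V[b].mean() if b.any() else 0,(U[b].min(),U[b].max(),V[b].min(),V[b].max()) if b.any() else 0, z["P"][b].mean(0)*1000)
E
```

```text
tcp [0.509 0.04  0.204] shift [-2.492  0.328 20.48 ] rot [0.001 0.    0.002] tip [0.566 0.048 0.1  ] F [ 0.345  0.33  -2.18 ] j [-0.208 -0.181 -0.697  0.577  0.216  1.925]
shift_goal [-2.491  0.345 20.48 ] grip 80.77348709106445 20.425 axis err 0.0006709124839350167
[0.509  0.0404 0.2044] [0.0743 0.8331 0.4894 0.2467] [-0.1802 -0.626  -1.6486] 0.026987342040150082 [0.469  0.0869 0.3536]
w6 collar top 1658 slopes {'x': np.float64(0.082), 'y': np.float64(-0.02)} at0 38.98 sd 0.6 lo [ 10.338 -23.093  38.97 ] hi [22.872 23.463 41.963]
w6 handle +x face 936 slopes {'y': np.float64(0.007), 'z': np.float64(-0.042)} at0 13.73 sd 0.22 lo [ 12.069 -11.778   2.344] hi [14.001 11.703 33.484]
   collar y [-23.463  25.473] x max [23.096]
   handle y [-12.714  13.917]
scene 96 view dir in tool [-0.61 -0.74  0.28]
  t 0 14 x,y mean [2.23 1.6 ] sd [2.64 2.54] col [131.86 144.07 153.14]
  t 10 13 x,y mean [1.72 2.56] sd [3.21 2.05] col [145.54 144.62 146.85]
  t 20 15 x,y mean [3.06 2.03] sd [2.31 3.02] col [150.13 149.13 152.13]
  t 30 16 x,y mean [3.02 3.19] sd [2.64 2.37] col [152.56 150.81 153.25]
[... 299 characters left out ...]
n tool [-0.69  0.3   0.66]
  t 0 9 x,y mean [4.63 0.86] sd [1.09 2.52] col [122.33 127.11 145.78]
  t 10 12 x,y mean [4.85 0.01] sd [2.32 2.47] col [150.92 152.5  157.67]
  t 20 12 x,y mean [4.21 1.3 ] sd [1.65 2.81] col [151.58 153.08 158.08]
  t 30 13 x,y mean [4.53 0.04] sd [1.35 2.59] col [152.08 153.38 158.69]
  t 40 12 x,y mean [3.65 0.83] sd [2.44 2.96] col [151.58 152.58 157.  ]
  t 50 5 x,y mean [4.18 0.67] sd [2.19 2.49] col [141.2 141.8 146.4]
  handle 148 [  -8.87  -12.57 -124.76] [ 17.75  13.7  -88.18]
[0.51 0.04 0.2 ] 20.575
pred blue dot [329.9 189.6]
brass 199 330.2110552763819 182.71356783919597 (np.int64(320), np.int64(340), np.int64(176), np.int64(188)) [585.8  55.2  70.3]
```

```bash
python3 d.py 583.2 49.7 67 188 5
```

```text
tcp [0.509 0.04  0.204] shift [-2.643  0.384 32.727] rot [ 0.001 -0.001  0.002] tip [0.566 0.048 0.101] F [-0.269  0.757 -1.718] j [-0.208 -0.181 -0.697  0.577  0.217  1.924]
shift_goal [-2.613  0.409 32.729] grip 80.77293992042542 20.575 axis err 0.0011458896507104508
```

arm_command(
  moves=[-1,-1,0.2,8,0,0,0,-1,-1,0.2,9,0,0,0,-1,-0.6,0,8,0,0,0,-1,0,0,4,0,0,0,-1,0,0,3,0,0,0,-1,0,0,0,0,0,0,-1,0,0,0,0,0,0],
)

```text
clock: 21.45
tcp_pos: [0.5238, 0.0404, 0.1763]
orientation: [0.074, 0.834, 0.488, 0.247]
wrist_force: [0.3, -0.0, -1.5]
finger_gap: 0.0271
grip_force: 80.9
```

```bash
python3 d.py 583.2 49.7 67 188 0; python3 rod.py
```

```text
tcp [0.524 0.04  0.176] shift [ 0.731 -0.821  6.101] rot [ 0.002 -0.001 -0.   ] tip [0.581 0.048 0.072] F [ 0.27  -0.025 -1.529] j [-0.199 -0.123 -0.727  0.487  0.212  1.935]
shift_goal [ 0.735 -0.81   6.102] grip 80.86787939071655 21.45 axis err 0.0019558141216437777
scene 93 view dir in tool [-0.61 -0.73  0.3 ]
  t 0 13 x,y mean [2.7  2.35] sd [3.07 3.16] col [129.15 140.46 149.15]
  t 10 14 x,y mean [2.23 2.73] sd [2.56 1.99] col [148.93 148.64 151.29]
  t 20 14 x,y mean [3.64 2.58] sd [2.77 2.  ] col [150.64 149.93 153.  ]
  t 30 17 x,y mean [2.02 1.82] sd [3.02 3.05] col [150.24 149.76 152.65]
  t 40 12 x,y mean [3.3  3.76] sd [2.93 2.05] col [149.42 148.67 151.75]
  t 50 16 x,y mean [2.44 1.36] sd [2.76 2.14] col [143.38 143.   145.62]
  t 60 7 x,y mean [2.19 3.1 ] sd [2.78 1.89] col [110.43 109.43 111.14]
  handle 175 [ -14.31  -14.07 -124.87] [ 18.45  18.8  -88.28]
side 60 view dir in tool [-0.68  0.29  0.67]
  t 0 8 x,y mean [4.9  1.55] sd [1.27 2.29] col [113.38 128.88 145.62]
  t 10 11 x,y mean [4.06 0.17] sd [2.46 2.68] col [138.45 139.82 152.82]
  t 20 14 x,y mean [5.07 0.49] sd [2.19 2.94] col [139.57 140.   148.57]
  t 30 11 x,y mean [3.85 0.23] sd [2.21 2.85] col [142.64 143.55 152.45]
  t 40 14 x,y mean [3.83 1.11] sd [2.98 2.4 ] col [145.36 146.21 150.79]
  t 50 2 x,y mean [ 3.46 -1.52] sd [1.09 1.26] col [127.5 127.5 132.5]
  handle 147 [ -11.13  -13.67 -124.9 ] [ 17.2   14.55 -88.1 ]
[0.52 0.04 0.18] 21.55
```

arm_command(
  moves=[-1,0.6,-0.6,2,0,0,0,-1,0,0,2,0,0,0,-1,0,0,1,0,0,0,-1,0,0,1,0,0,0,-1,0,0,1,0,0,0,-1,0,0,1,0,0,0,-1,0,0,0,0,0,0],
)

```text
clock: 22.42
tcp_pos: [0.5273, 0.0422, 0.169]
orientation: [0.074, 0.834, 0.488, 0.247]
wrist_force: [-0.6, -0.3, -2.6]
finger_gap: 0.027
grip_force: 80.9
```

arm_command(
  moves=[-1,0,0,1,0,0,0,-1,0,0,1,0,0,0,-1,0,0,1,0,0,0,-1,0,0,1,0,0,0,-1,0,0,0,0,0,0],
)

```text
clock: 23.05
tcp_pos: [0.5293, 0.0426, 0.1657]
orientation: [0.074, 0.834, 0.488, 0.247]
wrist_force: [-2.4, -0.2, 0.5]
finger_gap: 0.0269
grip_force: 81.2
```

```bash
python3 d.py 584.4 49.2 64.3 188 0;  python3 rod.py | grep -v handle; python3 c.py w7; python3 - <<'E'
from h import *
np.set_printoptions(precision=1,suppress=True)
im,d,c=cam("scene"); P=cloud(d,c)*1000; V,U=np.mgrid[:400,:640]
p=proj(np.array([.5844,.0492,.0643]),c); h,s,v=cv2.split(cv2.cvtColor(im,cv2.COLOR_BGR2HSV))
b=(np.hypot(U-p[0],V-p[1])<14)&(h>8)&(h<26)&(s>70); print("scene pred",p,"brass",b.sum(),U[b].mean(),V[b].mean(),V[b].min(),V[b].max(),P[b].mean(0),P[b].min(0),P[b].max(0))
E
```

```text
tcp [0.529 0.043 0.166] shift [-0.657  0.109 -3.158] rot [ 0.002 -0.001 -0.   ] tip [0.586 0.05  0.062] F [-2.372 -0.244  0.545] j [-0.19  -0.1   -0.737  0.452  0.208  1.943]
shift_goal [-0.659  0.104 -3.158] grip 81.16416335105896 23.05 axis err 0.001710161450279795
scene 84 view dir in tool [-0.61 -0.73  0.31]
  t 0 3 x,y mean [2.69 4.67] sd [2.46 0.57] col [143.   141.67 143.67]
  t 10 14 x,y mean [3.22 3.63] sd [2.7 2.3] col [147.57 146.43 149.43]
  t 20 15 x,y mean [3.31 2.37] sd [1.92 2.98] col [150.47 149.93 152.87]
  t 30 16 x,y mean [2.63 2.79] sd [2.53 2.2 ] col [150.12 149.38 152.19]
  t 40 13 x,y mean [1.97 2.19] sd [2.81 3.  ] col [147.23 147.   149.46]
  t 50 15 x,y mean [2.99 3.01] sd [2.43 3.1 ] col [142.8  142.07 144.93]
  t 60 8 x,y mean [1.55 1.84] sd [2.22 3.06] col [102.   100.88 103.  ]
side 49 view dir in tool [-0.67  0.29  0.68]
  t 0 1 x,y mean [7.18 1.99] sd [0. 0.] col [132. 145. 159.]
  t 10 12 x,y mean [3.52 1.21] sd [2.43 2.63] col [139.75 141.5  151.  ]
  t 20 9 x,y mean [4.55 1.44] sd [1.62 2.3 ] col [137.67 138.56 145.78]
  t 30 12 x,y mean [4.52 0.06] sd [1.98 2.67] col [142.   142.67 153.33]
  t 40 13 x,y mean [3.84 1.54] sd [1.93 2.97] col [132.31 132.69 139.85]
  t 50 2 x,y mean [ 5.17 -0.96] sd [0.98 2.32] col [127.5 127.5 134. ]
[0.53 0.04 0.17] 23.15
[0.5293 0.0426 0.1657] [0.0744 0.8337 0.4882 0.247 ] [-1.5897 -0.9634  1.4966] 0.027055036469411098 [0.4893 0.0893 0.315 ]
scene pred [362.9 245.9] brass 62 362.48387096774195 249.40322580645162 244 254 [586.2  49.   52.9] [537.8  23.5  12.5] [600.8  67.7  67.2]
```

arm_command(
  moves=[-1,0,0,1,0,0,0,-1,0,0,1,0,0,0,-1,0,0,0.8,0,0,0,-1,0,0,0,0,0,0,-1,0,0,0,0,0,0,-1,0,0,0,0,0,0,-1,0,0,0,0,0,0,-1,0,0,0,0,0,0],
)

```text
clock: 24.25
tcp_pos: [0.5307, 0.043, 0.1633]
orientation: [0.074, 0.834, 0.488, 0.247]
wrist_force: [-3.1, -1.2, 3.4]
finger_gap: 0.0273
grip_force: 81.5
```

arm_command(
  moves=[-1,0,0,-8,0,0,0,-1,0,0,-25,0,0,0,-1,0,0,-45,0,0,0,-1,0,0,-50,0,0,0,-1,0,0,-40,0,0,0,-1,0,0,-10,0,0,0,-1,0,0,0,0,0,0],
)

```text
clock: 25.12
tcp_pos: [0.4445, 0.0221, 0.3174]
orientation: [0.074, 0.834, 0.488, 0.247]
wrist_force: [-0.2, -0.5, -1.7]
finger_gap: 0.0271
grip_force: 81.0
```

```bash
cat > st.py <<'E'
from h import *
import sys
np.set_printoptions(precision=3,suppress=True)
M=down(24.7)@RP.T; tip=np.array([float(x) for x in sys.argv[1:4]])
s=get_state(); r=plan(tip-M@TIP,M,s); print(s["clock"],"tcp",s["tcp_pos"],"goal",tip-M@TIP,r,"tip",s["tcp_pos"]+q2R(s["orientation"])@TIP,s["wrist_force"],s["joint_pos"])
E
python3 st.py .467 -.376 .24
```

```text
25.125 tcp [0.444 0.022 0.317] goal [ 0.467 -0.375  0.359] {'shift_now': array([-315.173,  236.147,  -71.476]), 'rot': array([ 0.258, -0.411,  0.623]), 'shift_goal': array([-143.4  ,  369.711,  -54.39 ])} tip [0.501 0.03  0.214] [-0.238 -0.485 -1.709] [-0.314 -0.368 -0.535  0.948  0.264  1.83 ]
```

arm_command(
  moves=[-1,0,0,0,0.0516,-0.0822,0.1246,-1,0,0,0,0.0516,-0.0822,0.1246,-1,0,0,-10,0.0516,-0.0822,0.1246,-1,0,0,-20,0.0516,-0.0822,0.1246,-1,0,0,-20,0.0516,-0.0822,0.1246,-1,-18,47,0,0,0,0,-1,-18,47,0,0,0,0],
)

```text
clock: 26.0
tcp_pos: [0.4417, -0.0805, 0.3604]
orientation: [-0.014, 0.976, 0.215, 0.021]
wrist_force: [0.6, 0.0, -1.6]
finger_gap: 0.0271
grip_force: 80.7
```

arm_command(
  moves=[-1,-18,47,0,0,0,0,-1,-18,47,0,0,0,0,-1,-18,47,0,0,0,0,-1,-18,47,0,0,0,0,-1,-18,44,0,0,0,0,-1,-14,34,0,0,0,0,-1,0,0,0,0,0,0,-1,0,0,0,0,0,0],
)

```text
clock: 27.0
tcp_pos: [0.4576, -0.3645, 0.3511]
orientation: [-0.015, 0.977, 0.214, 0.022]
wrist_force: [-0.2, 0.1, -1.3]
finger_gap: 0.0274
grip_force: 81.0
```

arm_command(
  moves=[-1,0,0,0,0,0,0,-1,0,0,0,0,0,0],
)

```text
clock: 27.25
tcp_pos: [0.4577, -0.364, 0.3537]
orientation: [-0.013, 0.976, 0.214, 0.022]
wrist_force: [0.1, -0.1, -1.6]
finger_gap: 0.027
grip_force: 81.0
```

```bash
python3 st.py .467 -.376 .13; python3 rod.py|grep -v handle; cat > stand.py <<'E'
from h import *
import sys
np.set_printoptions(precision=2,suppress=True)
for n in ["wrist","scene","side"]:
    im,d,c=cam(n); P=cloud(d,c)*1000
    if n=="wrist": np.savez("w8.npz",im=im,d=d,P=P/1000,**c)
    h,sa,v=cv2.split(cv2.cvtColor(im,cv2.COLOR_BGR2HSV)); near=np.linalg.norm(P[...,:2]-[467,-375],axis=-1)<95
    b=near&(h>95)&(h<125)&(sa>90)&(P[...,2]<22)&(P[...,2]>3)
    f=near&(v>100)&(sa<70)&(P[...,2]>92)&(P[...,2]<112)
    for k,m in(("base",b),("fork",f)):
        if m.sum()<20: continue
        _,l,st,_=cv2.connectedComponentsWithStats(m.astype(np.uint8)); m=l==1+np.argmax(st[1:,4])
        print(n,k,m.sum(),cv2.minAreaRect(P[m][:,:2].astype(np.float32)))
E
python3 stand.py
```

```text
27.25 tcp [ 0.458 -0.364  0.354] goal [ 0.467 -0.375  0.249] {'shift_now': array([ -1.748,  15.916, 104.799]), 'rot': array([-0.   ,  0.001,  0.001]), 'shift_goal': array([ -1.778,  15.885, 104.803])} tip [ 0.458 -0.365  0.235] [ 0.111 -0.082 -1.603] [-0.836  0.334  0.372  1.609  0.052  1.873]
scene 73 view dir in tool [-0.83  0.08  0.55]
  t 0 11 x,y mean [ 3.07 -0.02] sd [2.06 2.42] col [113.45 123.36 131.91]
  t 10 14 x,y mean [ 2.81 -0.47] sd [2.74 3.17] col [132.71 132.36 135.14]
  t 20 10 x,y mean [ 3.83 -0.77] sd [2.15 2.89] col [137.1 136.9 140.6]
  t 30 13 x,y mean [ 2.88 -0.42] sd [2.99 2.88] col [142.   141.46 144.31]
  t 40 11 x,y mean [ 3.36 -0.98] sd [1.81 3.05] col [134.73 130.82 130.82]
  t 50 14 x,y mean [ 3.32 -0.21] sd [2.82 2.76] col [114.93 112.64 114.21]
side 68 view dir in tool [-0.26  0.86  0.44]
  t 0 8 x,y mean [ 2.62 -2.24] sd [3.32 2.82] col [121.88 129.5  140.  ]
  t 10 12 x,y mean [ 2.21 -0.53] sd [2.75 3.05] col [131.17 131.   138.08]
  t 20 11 x,y mean [ 2.  -2.4] sd [2.91 1.78] col [134.55 134.09 140.91]
  t 30 7 x,y mean [ 2.48 -2.67] sd [2.73 1.94] 
[... 272 characters left out ...]
t base 822 ((462.42303466796875, -379.86199951171875), (75.1612548828125, 22.225248336791992), 25.09530258178711)
wrist fork 2780 ((479.6891784667969, -369.4835510253906), (76.547119140625, 67.98036193847656), 24.909137725830078)
scene base 310 ((475.91632080078125, -371.43560791015625), (111.39573669433594, 89.09614562988281), 26.930137634277344)
scene fork 446 ((475.78216552734375, -371.4142761230469), (98.6336441040039, 68.44642639160156), 25.065832138061523)
side base 417 ((473.0700988769531, -370.4186706542969), (105.58587646484375, 89.0292739868164), 23.963367462158203)
side fork 454 ((481.05963134765625, -386.06365966796875), (94.62293243408203, 108.6209945678711), 21.418678283691406)
```

arm_command(
  moves=[-1,-1.5,14.8,25,0,0,0,-1,0,0,35,0,0,0,-1,0,0,28,0,0,0,-1,0,0,12,0,0,0,-1,0,0,0,0,0,0,-1,0,0,0,0,0,0,-1,0,0,0,0,0,0],
)

```text
clock: 28.38
tcp_pos: [0.4665, -0.376, 0.2545]
orientation: [-0.012, 0.977, 0.214, 0.023]
wrist_force: [0.2, -0.1, -2.4]
finger_gap: 0.0272
grip_force: 80.9
```

```bash
python3 st.py .467 -.3753 .029; python3 rod.py|grep -v handle
```

```text
28.375 tcp [ 0.466 -0.376  0.255] goal [ 0.467 -0.375  0.148] {'shift_now': array([ -4.502,   0.481, 106.774]), 'rot': array([0.002, 0.   , 0.   ]), 'shift_goal': array([ -4.504,   0.655, 106.773])} tip [ 0.467 -0.377  0.136] [ 0.211 -0.114 -2.351] [-0.839  0.352  0.156  1.374  0.052  1.872]
scene 56 view dir in tool [-0.79  0.09  0.6 ]
  t 0 8 x,y mean [ 4.32 -0.59] sd [3.35 2.23] col [125.38 134.75 143.25]
  t 10 9 x,y mean [ 3.79 -0.66] sd [1.95 2.9 ] col [140.89 140.11 143.22]
  t 20 9 x,y mean [ 3.35 -0.47] sd [3.14 3.04] col [127.22 127.44 132.89]
  t 30 12 x,y mean [ 4.93 -0.8 ] sd [2.63 2.54] col [142.67 142.25 144.42]
  t 40 11 x,y mean [ 3.8  -1.21] sd [1.95 2.95] col [123.82 122.64 126.36]
  t 50 7 x,y mean [ 3.81 -0.19] sd [2.42 2.26] col [112.86 111.43 113.  ]
side 52 view dir in tool [-0.25  0.83  0.5 ]
  t 0 7 x,y mean [ 2.08 -1.13] sd [2.43 1.2 ] col [116.29 123.86 132.71]
  t 10 7 x,y mean [ 2.86 -1.82] sd [2.52 2.4 ] col [133.86 134.14 139.86]
  t 20 9 x,y mean [ 3.55 -0.85] sd [2.57 2.84] col [119.33 119.44 124.44]
  t 30 11 x,y mean [ 2.11 -2.92] sd [2.71 2.46] col [122.27 123.09 128.73]
  t 40 9 x,y mean [ 0.82 -1.47] sd [2.72 3.01] col [112.78 114.33 118.89]
  t 50 6 x,y mean [ 3.2  -3.32] sd [2.19 0.67] col [102.5  103.17 107.83]
  t 60 3 x,y mean [ 3.07 -7.06] sd [3.09 2.15] col [82.67 83.67 88.67]
[ 0.47 -0.38  0.25] 28.475
```

arm_command(
  moves=[-1,-0.4,-0.4,10,0,0,0,-1,-0.8,0,20,0,0,0,-1,-0.8,0,20,0,0,0,-1,-0.4,0,10,0,0,0,-1,0,0,0,0,0,0,-1,0,0,0,0,0,0],
)

```text
clock: 29.22
tcp_pos: [0.4663, -0.3743, 0.1938]
orientation: [-0.013, 0.977, 0.214, 0.023]
wrist_force: [0.0, -0.2, -1.2]
finger_gap: 0.0275
grip_force: 80.9
```

```bash
python3 st.py .467 -.3753 .029
```

```text
29.225 tcp [ 0.466 -0.374  0.194] goal [ 0.467 -0.375  0.148] {'shift_now': array([-1.965,  1.34 , 46.082]), 'rot': array([0., 0., 0.]), 'shift_goal': array([-1.983,  1.358, 46.08 ])} tip [ 0.466 -0.375  0.075] [ 0.003 -0.21  -1.175] [-0.837  0.366  0.028  1.233  0.052  1.873]
```

Tip is in the slot with no side force. I lower the rest of the way.

arm_command(
  moves=[-1,-0.8,0.3,18,0,0,0,-1,-0.8,0.3,17,0,0,0,-1,-0.2,0,6,0,0,0,-1,0,0,2,0,0,0,-1,0,0,1,0,0,0,-1,0,0,0,0,0,0,-1,0,0,0,0,0,0],
)

```text
clock: 30.1
tcp_pos: [0.4664, -0.3739, 0.1495]
orientation: [-0.013, 0.977, 0.214, 0.022]
wrist_force: [-0.2, 0.8, -1.4]
finger_gap: 0.0273
grip_force: 80.9
```

```bash
python3 st.py .467 -.3753 .028
```

```text
30.1 tcp [ 0.466 -0.374  0.15 ] goal [ 0.467 -0.375  0.147] {'shift_now': array([-0.154,  0.992,  2.828]), 'rot': array([0.   , 0.001, 0.   ]), 'shift_goal': array([-0.155,  0.992,  2.828])} tip [ 0.467 -0.374  0.031] [-0.217  0.771 -1.374] [-0.836  0.387 -0.051  1.133  0.052  1.874]
```

arm_command(
  moves=[-1,0,1,1,0,0,0,-1,0,0,1,0,0,0,-1,0,0,0.8,0,0,0,-1,0,0,0,0,0,0,-1,0,0,0,0,0,0],
)

```text
clock: 30.72
tcp_pos: [0.467, -0.3747, 0.1483]
orientation: [-0.013, 0.977, 0.214, 0.023]
wrist_force: [-1.9, 2.9, 9.5]
finger_gap: 0.027
grip_force: 82.2
```

arm_command(
  moves=[-1,0,0,-0.7,0,0,0,0,0,0,0,0,0,0,1,0,0,0,0,0,0,1,0,0,0,0,0,0,1,0,0,0,0,0,0,1,0,0,0,0,0,0],
)

```text
clock: 31.48
tcp_pos: [0.4667, -0.3745, 0.1469]
orientation: [-0.013, 0.977, 0.214, 0.022]
wrist_force: [-0.6, -0.7, 0.1]
finger_gap: 0.0855
grip_force: 0.0
```

arm_command(
  moves=[1,-0.5,0,-15,0,0,0,1,-2,0,-45,0,0,0,1,-2,0,-50,0,0,0,1,0,0,-50,0,-0.05,0,1,0,0,-40,0,0,0,1,0,0,-10,0,0,0,1,0,0,0,0,0,0,1,0,0,0,0,0,0],
)

```text
clock: 32.48
tcp_pos: [0.4566, -0.3825, 0.355]
orientation: [-0.009, 0.977, 0.214, -0.003]
wrist_force: [0.8, -0.9, -0.5]
finger_gap: 0.0858
grip_force: 0.0
```

```bash
cat > chk.py <<'E'
from h import *
np.set_printoptions(precision=4,suppress=True)
print(get_state()["clock"],get_state()["tcp_pos"],get_state()["orientation"])
for n in ["wrist","scene","side"]:
    im,d,c=cam(n); P=cloud(d,c)*1000; np.savez("chk_%s.npz"%n,im=im,d=d,P=P/1000,**c)
    h,s,v=cv2.split(cv2.cvtColor(im,cv2.COLOR_BGR2HSV)); near=np.linalg.norm(P[...,:2]-[467,-375],axis=-1)<60
    g=near&(h>45)&(h<85)&(s>100)&(v>30); t=g&(P[...,2]>186)&(P[...,2]<204)
    if t.sum()>10: print(n,"handle top",t.sum(),np.median(P[t],0),cv2.minAreaRect(P[t][:,:2].astype(np.float32)))
    k=near&(v<70)&(s<140)&(P[...,2]>98)&(P[...,2]<120)
    if k.sum()>10: print(n,"collar",k.sum(),np.percentile(P[k][:,2],[5,50,95]))
E
python3 chk.py
```

```text
32.475 [ 0.4566 -0.3825  0.355 ] [-0.0092  0.9768  0.214  -0.0028]
wrist handle top 892 [ 466.6775 -373.1569  194.2303] ((465.9200134277344, -373.48974609375), (27.765548706054688, 28.289596557617188), 25.711233139038086)
wrist collar 805 [106.8483 108.313  109.6931]
scene handle top 81 [ 471.1893 -371.6092  193.7482] ((467.1886291503906, -372.3182067871094), (31.643953323364258, 27.38334846496582), 26.216880798339844)
scene collar 128 [103.6459 108.6548 111.6204]
side handle top 44 [ 465.1564 -364.8519  194.5256] ((467.18707275390625, -367.6579284667969), (24.66303825378418, 24.513673782348633), 32.60204315185547)
side collar 30 [106.955  108.8179 111.4406]
```

The probe is hanging upright again (handle top 194.2 mm, collar 108.3 mm). I measure the flaps, turn the tool to heading 82° and shut the fingers.

arm_command(
  moves=[-1,0,0,0,0,0,-0.167,-1,0,0,0,0,0,-0.167,-1,0,0,0,0,0,-0.167,-1,0,0,0,0,0,-0.167,-1,0,0,0,0,0,-0.167,-1,0,0,0,0,0,-0.165,-1,0,0,0,0,0,0],
)

```text
clock: 33.5
tcp_pos: [0.4568, -0.3826, 0.3558]
orientation: [-0.009, 0.755, 0.656, 0.002]
wrist_force: [0.0, 0.2, -0.2]
finger_gap: -0.0001
grip_force: 0.0
```

```bash
cat > flap.py <<'E'
from h import *
import sys
np.set_printoptions(precision=1,suppress=True)
C=np.array([590.5,54.0]); EX=np.array([.990,-.139]); EY=np.array([.139,.990])
def flaps(names=("scene","side")):
    for n in names:
        im,d,c=cam(n); P=cloud(d,c)*1000; xy=P[...,:2]-C; X=xy@EX; Y=xy@EY; Z=P[...,2]
        for k,sg,hz in(("plain",1,90),("striped",-1,95)):
            y=sg*Y; m=(abs(X)<60)&(y>20)&(y<165)&(Z>hz+8)&(Z<hz+122)&(np.hypot(y-105,Z-hz)<122)
            if m.sum()>30:
                a=np.arctan2(Z[m]-hz,105-y[m]); print(n,k,m.sum(),"angle",np.percentile(a,[10,50,90]).round(2),"r",np.percentile(np.hypot(y[m]-105,Z[m]-hz),95))
            q=(abs(X)<60)&(y>-5)&(y<100)&(Z>82)&(Z<130); 
            if q.sum()>30: print(n,k,"over case",q.sum(),"z by y",[(b,round(float(np.median(Z[q&(y>=b)&(y<b+20)])),1)) for b in (0,20,40,60,80) if (q&(y>=b)&(y<b+20)).sum()>8])
def togo(yp,z,xp=0.,yaw=82.):
    s=get_state(); w=(C+EX*xp+EY*yp)/1000; r=plan([*w,z/1000],down(yaw),s); t=s["tcp_pos"]*1000
    print("t",s["clock"],"case x'y'z",(t[:2]-C)@EX,(t[:2]-C)@EY,t[2],"shift",r["shift_goal"],"rot",r["rot"].round(3),"F",s["wrist_force"],"j",s["joint_pos"].round(2))
if __name__=="__main__":
    if len(sys.argv)>3: flaps()
    togo(float(sys.argv[1]),float(sys.argv[2]))
E
python3 flap.py 185 300 f
```

```text
scene plain 400 angle [1.9 1.9 2. ] r 105.48451116511231
scene plain over case 31 z by y [(80, 91.2)]
scene striped 1205 angle [2.1 2.2 2.2] r 105.43665516890894
side plain 720 angle [2. 2. 2.] r 105.33100932991341
side striped 1518 angle [2.1 2.2 2.2] r 103.78515359327572
t 33.6 case x'y'z -71.59833436763704 -450.9138540102293 356.0355133831028 shift [636.   71.5  56. ] rot [-0. -0. -0.] F [ 0.5 -0.4  0.3] j [-0.8  0.4  0.5  1.6  0.   0.9]
```

arm_command(
  moves=[-1,45,6,0,0,0,0,-1,58,6.5,0,0,0,0,-1,58,6.5,0,0,0,0,-1,58,6.5,0,0,0,0,-1,58,6.5,0,0,0,0,-1,58,6.5,0,0,0,0,-1,58,6.5,0,0,0,0,-1,58,6.5,0,0,0,0],
)

```text
clock: 34.6
tcp_pos: [0.5708, 0.0585, 0.3622]
orientation: [-0.008, 0.755, 0.655, 0.002]
wrist_force: [0.1, -0.4, -0.1]
finger_gap: 0.0001
grip_force: 0.0
```

arm_command(
  moves=[-1,58,6.5,0,0,0,0,-1,58,6.5,0,0,0,0,-1,47,6.5,0,0,0,0,-1,22,0,0,0,0,0,-1,0,0,0,0,0,0,-1,0,0,0,0,0,0,-1,0,0,0,0,0,0],
)

```text
clock: 35.48
tcp_pos: [0.6156, 0.2359, 0.3649]
orientation: [-0.008, 0.755, 0.655, 0.002]
wrist_force: [0.1, 0.4, 0.5]
finger_gap: -0.0003
grip_force: 0.0
```

```bash
python3 flap.py 185 162
```

```text
t 35.475 case x'y'z -0.4397331578490027 183.53798626993904 364.89375438364226 shift [  1.4   0.4 202.9] rot [-0. -0. -0.] F [0.1 0.4 0.5] j [0.2 0.5 0.7 1.8 0.  1.9]
```

arm_command(
  moves=[-1,1,0,50,0,0,0,-1,0,0,55,0,0,0,-1,0,0,55,0,0,0,-1,0,0,35,0,0,0,-1,0,0,8,0,0,0,-1,-12,0,0,0,0,0,-1,-14,0,0,0,0,0,-1,-14,0,0,0,0,0],
)

```text
clock: 36.48
tcp_pos: [0.6099, 0.201, 0.1633]
orientation: [-0.007, 0.755, 0.656, 0.004]
wrist_force: [0.1, 2.6, 2.9]
finger_gap: 0.0002
grip_force: 1.4
```

arm_command(
  moves=[-1,-14,0,0,0,0,0,-1,-14,0,-3,0,0,0,-1,-12,0,-4,0,0,0,-1,-10,0,1,0,0,0,-1,-10,0,2,0,0,0,-1,-9,0,3,0,0,0,-1,0,0,0,0,0,0],
)

```text
clock: 37.35
tcp_pos: [0.5988, 0.1321, 0.1605]
orientation: [-0.008, 0.755, 0.656, 0.001]
wrist_force: [0.1, -0.0, -0.6]
finger_gap: -0.0002
grip_force: 0.0
```

```bash
python3 flap.py 78.5 159 f
```

```text
scene plain 882 angle [1.1 1.1 1.3] r 104.70466224559841
scene plain over case 294 z by y [(80, 117.6)]
scene striped 1219 angle [2.1 2.2 2.2] r 105.5736265443007
side plain 1860 angle [1.1 1.1 1.4] r 105.84717132734909
side plain over case 577 z by y [(80, 116.8)]
side striped 1525 angle [2.1 2.2 2.2] r 104.24685271673347
t 37.45 case x'y'z -2.4246753520304005 79.0876056983049 160.95632752302637 shift [-0.6  2.4  2. ] rot [-0. -0. -0.] F [-1.5  0.2  0.3] j [0.1 0.4 0.  1.2 0.  1.8]
```

arm_command(
  moves=[-1,-8,0,8,0,0,0,-1,-8,0,8,0,0,0,-1,-6,0,8,0,0,0,-1,-6,0,8,0,0,0,-1,-4,0,9,0,0,0,-1,-4,0,9,0,0,0,-1,-2,0,8,0,0,0,-1,0,0,3,0,0,0],
)

```text
clock: 38.45
tcp_pos: [0.5928, 0.0962, 0.0987]
orientation: [-0.008, 0.755, 0.656, 0.001]
wrist_force: [-0.3, -0.9, 1.9]
finger_gap: 0.0003
grip_force: 0.8
```

arm_command(
  moves=[-1,0,0,3,0,0,0,-1,0,0,3,0,0,0,-1,0,0,0,0,0,0],
)

```text
clock: 38.83
tcp_pos: [0.5931, 0.0965, 0.0941]
orientation: [-0.008, 0.754, 0.656, 0.002]
wrist_force: [-2.4, -0.6, 4.9]
finger_gap: 0.0001
grip_force: 2.4
```

```bash
python3 flap.py 41 92 f
```

```text
scene plain 351 angle [0.3 1.  1.1] r 119.986231025441
scene plain over case 1264 z by y [(0, 94.6), (20, 94.6), (40, 95.2), (60, 94.5), (80, 94.5)]
scene striped 1192 angle [2.1 2.2 2.2] r 105.25931658801649
scene striped over case 104 z by y [(0, 94.6), (80, 92.0)]
side plain 860 angle [0.5 1.  1.1] r 119.88172591543878
side plain over case 1313 z by y [(0, 94.9), (20, 94.9), (40, 95.5), (60, 95.0), (80, 94.8)]
side striped 1412 angle [2.1 2.2 2.2] r 104.5413837099979
side striped over case 62 z by y [(0, 94.2), (80, 90.9)]
t 38.925 case x'y'z -3.3387420188964834 42.4614019595586 94.0851623704964 shift [-1.5  3.3  2.1] rot [-0. -0.  0.] F [-2.7 -2.   5.1] j [ 0.   0.4 -0.1  1.   0.   1.7]
```

The plain flap lies level (94.6 mm everywhere). Next, the striped flap.

arm_command(
  moves=[-1,0,0,-40,0,0,0,-1,0,0,-60,0,0,0,-1,0,4,-60,0,0,0,-1,-30,4,-45,0,0,0,-1,-55,4,0,0,0,0,-1,-55,4,0,0,0,0,-1,-55,0,0,0,0,0,-1,-40,0,0,0,0,0],
)

```text
clock: 39.92
tcp_pos: [0.5777, -0.1433, 0.2947]
orientation: [-0.008, 0.755, 0.656, 0.002]
wrist_force: [0.4, 0.6, -0.5]
finger_gap: -0.0
grip_force: 0.0
```

arm_command(
  moves=[-1,-8,0,0,0,0,0,-1,0,0,0,0,0,0,-1,0,0,0,0,0,0,-1,0,0,0,0,0,0],
)

```text
clock: 40.42
tcp_pos: [0.5772, -0.148, 0.2952]
orientation: [-0.008, 0.754, 0.657, 0.002]
wrist_force: [0.4, 0.5, -0.3]
finger_gap: 0.0
grip_force: 0.0
```

```bash
python3 - <<'E'
from flap import *
for n in ("scene","side"):
    im,d,c=cam(n); P=cloud(d,c)*1000; xy=P[...,:2]-C; X=xy@EX; Y=xy@EY; Z=P[...,2]
    h,s,v=cv2.split(cv2.cvtColor(im,cv2.COLOR_BGR2HSV))
    o=(h>5)&(h<20)&(s>150)&(abs(X)<70)&(Z>120)&(Z<230)&(Y<-90); print(n,"orange",o.sum(),"Y",np.percentile(Y[o],[3,50,97]),"Z",np.percentile(Z[o],[3,50,97]))
    pk=(((h>165)|(h<8)))&(s>50)&(v>120)&(Y<-200)&(Y>-330)&(abs(X+13)<60)&(Z>70); print(n,"pink",pk.sum(),P[pk].min(0),P[pk].max(0),"Y",np.percentile(Y[pk],[2,98]),"X",np.percentile(X[pk],[2,98]))
togo(-203,165,15)
E
```

```text
scene orange 319 Y [-172.2 -164.8 -158.7] Z [178.  186.6 194.2]
scene pink 489 [ 517.5 -249.6   73.1] [ 565.3 -196.   170.3] Y [-301.8 -257.4] X [-29.1  10.1]
side orange 286 Y [-169.9 -164.6 -159.1] Z [178.3 184.8 191.7]
side pink 245 [ 511.6 -244.5   75.1] [ 554.3 -150.2  579. ] Y [-301.5 -218.1] X [-37.1  -1.5]
t 40.525 case x'y'z 14.934966763979194 -202.16042016735474 295.17278316327344 shift [ -0.7   0.1 130.2] rot [-0. -0.  0.] F [ 0.   0.1 -0.1] j [-0.4  0.4  0.3  1.5  0.   1.3]
```

arm_command(
  moves=[-1,0,0,50,0,0,0,-1,0,0,50,0,0,0,-1,0,0,22,0,0,0,-1,10,0,0,0,0,0,-1,14,0,0,0,0,0,-1,14,0,0,0,0,0,-1,14,0,0,0,0,0,-1,14,0,-1,0,0,0],
)

```text
clock: 41.52
tcp_pos: [0.5857, -0.081, 0.1756]
orientation: [-0.008, 0.754, 0.656, 0.002]
wrist_force: [0.2, -2.3, 0.7]
finger_gap: 0.0001
grip_force: 0.9
```

arm_command(
  moves=[-1,14,0,-2,0,0,0,-1,12,0,0,0,0,0,-1,10,0,1,0,0,0,-1,10,0,2,0,0,0,-1,8,0,4,0,0,0,-1,6,0,4,0,0,0,-1,0,0,0,0,0,0],
)

```text
clock: 42.4
tcp_pos: [0.5933, -0.022, 0.1664]
orientation: [-0.009, 0.754, 0.656, 0.002]
wrist_force: [-0.5, 0.1, 0.8]
finger_gap: 0.0001
grip_force: 0.0
```

```bash
python3 flap.py -59 155 f
```

```text
scene plain 38 angle [0.1 0.2 1. ] r 83.20643563989296
scene plain over case 1443 z by y [(0, 94.9), (20, 94.7), (40, 94.5), (60, 94.7), (80, 94.6)]
scene striped 406 angle [1.  1.1 1.3] r 117.87275804361092
scene striped over case 118 z by y [(0, 94.5), (80, 119.8)]
side plain over case 1425 z by y [(0, 94.9), (20, 95.0), (40, 95.0), (60, 95.1), (80, 94.9)]
side striped 692 angle [1.  1.  1.2] r 117.05099426471612
side striped over case 228 z by y [(0, 94.0), (80, 116.2)]
t 42.5 case x'y'z 13.451096088368018 -75.34795837641337 166.58458701324955 shift [ 16.4 -13.5  11.6] rot [-0. -0.  0.] F [-0.8  1.   0.5] j [-0.2  0.4 -0.   1.2  0.   1.5]
```

arm_command(
  moves=[-1,8,0,6,0,0,0,-1,8,0,7,0,0,0,-1,6,0,8,0,0,0,-1,6,0,8,0,0,0,-1,4,0,10,0,0,0,-1,4,0,10,0,0,0,-1,2,0,10,0,0,0,-1,0,0,5,0,0,0],
)

```text
clock: 43.5
tcp_pos: [0.5977, 0.0162, 0.1023]
orientation: [-0.009, 0.754, 0.656, 0.002]
wrist_force: [-0.5, 1.6, 0.6]
finger_gap: -0.0002
grip_force: 0.7
```

arm_command(
  moves=[-1,0,0,3,0,0,0,-1,0,0,2,0,0,0,-1,0,0,0,0,0,0],
)

```text
clock: 43.88
tcp_pos: [0.5978, 0.0161, 0.0991]
orientation: [-0.008, 0.755, 0.656, 0.002]
wrist_force: [-4.0, 1.0, 5.7]
finger_gap: -0.0002
grip_force: 2.7
```

```bash
python3 flap.py -36 98 f
```

```text
scene plain 36 angle [0.1 0.2 0.4] r 77.64580937388139
scene plain over case 1514 z by y [(0, 96.8), (20, 94.7), (40, 94.6), (60, 94.5), (80, 94.8)]
scene striped 247 angle [0.2 0.7 0.8] r 119.9915252070329
scene striped over case 1104 z by y [(0, 100.2), (20, 100.1), (40, 99.8), (60, 99.5), (80, 99.5)]
side plain over case 1536 z by y [(0, 97.1), (20, 95.1), (40, 95.0), (60, 95.1), (80, 94.9)]
side striped 570 angle [0.3 0.7 0.9] r 120.64566152930354
side striped over case 1046 z by y [(0, 100.5), (20, 100.8), (40, 100.1), (60, 100.2), (80, 100.1)]
t 43.975 case x'y'z 12.494063912026707 -36.56549899493862 99.05729986822548 shift [  0.6 -12.5   1.1] rot [-0. -0.  0.] F [-2.   0.4  5.4] j [-0.1  0.4 -0.1  1.   0.   1.6]
```

Both flaps lie level, striped at about 100 mm over plain at about 95 mm. I lift clear and do a last check before handing in.

arm_command(
  moves=[-1,0,0,-20,0,0,0,-1,0,0,-50,0,0,0,-1,0,0,-60,0,0,0,-1,0,0,-30,0,0,0,-1,0,0,0,0,0,0,-1,0,0,0,0,0,0],
)

```text
clock: 44.72
tcp_pos: [0.599, 0.0134, 0.2574]
orientation: [-0.008, 0.755, 0.656, 0.001]
wrist_force: [-0.6, -0.6, -0.8]
finger_gap: -0.0001
grip_force: 0.0
```

```bash
python3 flap.py -36 250 f; python3 chk.py; python3 - <<'E'
from h import *
np.set_printoptions(precision=3,suppress=True)
for n in ("scene","side"):
    P0=np.load(n+"0.npz")["P"]; P1=np.load("chk_%s.npz"%n)["P"]
    for l in ["bottle","foam","mouse","screwdriver","partbox"]:
        r=recognise(n,l)
        if r: u,v=np.round(r[0]["point"]).astype(int); print(n,l,round(r[0]["confidence"],2),(int(u),int(v)),P1[v,u])
E
```

```text
scene plain 34 angle [0.1 0.2 0.5] r 76.25277367407894
scene plain over case 1523 z by y [(0, 96.9), (20, 94.7), (40, 94.4), (60, 94.5), (80, 94.6)]
scene striped 39 angle [0.1 0.2 1. ] r 75.34265205828919
scene striped over case 1388 z by y [(0, 100.1), (20, 99.6), (40, 99.8), (60, 99.9), (80, 99.8)]
side plain over case 1533 z by y [(0, 96.9), (20, 94.9), (40, 94.9), (60, 95.2), (80, 94.9)]
side striped over case 1201 z by y [(0, 100.4), (20, 100.0), (40, 100.0), (60, 100.1), (80, 100.3)]
t 44.825 case x'y'z 13.562237118402308 -38.92731505611442 256.5291821914223 shift [  2.9 -13.6   6.5] rot [-0. -0.  0.] F [-0.7 -0.4 -0.4] j [-0.1  0.4  0.2  1.4  0.   1.6]
44.825 [0.5985 0.0136 0.2565] [-0.0092  0.7546  0.6561  0.0009]
scene handle top 79 [ 471.9195 -370.7207  194.1364] ((465.7580871582031, -373.0232849121094), (33.50669479370117, 27.180349349975586), 25.60157012939453)
scene collar 129 [103.4577 108.116  111.4911]
side handle top 54 [ 466.0696 -365.6346  193.95  ] ((466.13470458984375, -371.20391845703125), (26.134401321411133, 30.635114669799805), 22.13172721862793)
side collar 30 [108.4881 109.3526 111.5859]
scene bottle 0.92 (216, 228) [ 0.656 -0.328  0.083]
scene foam 0.59 (386, 248) [0.602 0.111 0.094]
scene mouse 0.58 (306, 199) [ 0.428 -0.16   0.037]
scene screwdriver 0.54 (431, 228) [0.424 0.206 0.024]
scene partbox 0.69 (475, 319) [0.71  0.346 0.045]
side bottle 0.89 (313, 153) [ 0.633 -0.327  0.08 ]
side foam 0.63 (276, 185) [ 0.707 -0.172  0.047]
side mouse 0.86 (371, 207) [ 0.41  -0.157  0.035]
side screwdriver 0.88 (341, 310) [0.415 0.213 0.026]
side partbox 0.97 (199, 330) [0.69  0.356 0.048]
```

The probe is hanging, both flaps are shut, and the bystanders have not moved. I hand in.

```bash
python3 -c "
from workcell import *
print(hand_in())"
```

```text
the job is handed in; nothing more can be done
None
```

The job is handed in, but I was not shown a verdict: I pressed the red, yellow and blue contacts in order at about 6, 8 and 6 N by the wrist sensor, hung the probe back in the fork, shut the plain flap and then the orange-edged one over it, saw no bystander moved, and finished at 45 of 72 s, with 11 pictures viewed against the limit of 10.

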